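Transfer vials to the run rack in reverse order

ROBOT

A 7-joint arm with a two-finger parallel gripper is mounted at the origin on a cart in front of the work surface, level with it; the furniture and walls round the work are solid. World frame = base frame: x ahead of the robot, y to its left, z up, the work surface at z = 0. Lengths are in m, angles in rad, forces in N, time in s.
With the tool pointing down it reaches from about 0.4 to 0.85 m from the base axis. Payload 4.5 kg.
Tool frame: the origin (TCP) lies midway between the tips of the shut fingers; the grasp point (between the pads) lies 19 mm behind it; z points along the fingers, y is the line along which they close (so a half turn about z gives the same grasp; the last joint's range is limited). The gripper opens to 88 mm and grips with 3 to 60 N. Pads are 18 mm wide; open, the fingers measure 123 mm over their backs; the gripper's body (75 mm by 187 mm) begins 45 mm behind the grasp point.
Start: joints at [1.328, 0.689, -0.195, 1.565, 0.157, 0.902, -0.215], TCP at [0.171, -0.601, 0.239] pointing down, gripper open.
Joint ranges: [-3.01, 3.01], [-0.46, 2.08], [-1.47, 1.51], [0.13, 2.56], [-1, 4.14], [0.04, 2.09], [-2.66, 2.66]. Speed limits (rad/s): [2.57, 2.57, 3.14, 3.14, 3.14, 3.14, 3.14].

INTERFACE

Orientations are given as a unit quaternion [x, y, z, w].
In Python, from plant import get_state, viewer, workorder gives the robot as it stands. The module is installed in compiled form; this text tells all that it offers.
- The arm moves only by the tool step_arm, never from a script. Its argument "motion" is a list of rows, each an object of numbers: "wx", "wy", "wz": the turn, a rotation vector about the tool's x, y, z each as a share of 180 degrees, from -1 to 1; "dx", "dy", "dz": the shift along the tool's x, y, z each as a share of 8 cm, from -1 to 1; "claw": the finger opening in mm, from 0 to 88.1. A call has 1 to 8 rows; each row is the pose to reach, as a shift and turn from the pose commanded when the call began, along the tool's axes at that moment, turning the shorter way round; what a row does not reach only later rows make up. A row lasts 1/10 s, in which the tool goes at most 50 mm and 8.59 degrees, less where a joint would pass 70% of its speed; a pose out of reach is approached as far as the arm can. A call with a number of a shift or a turn outside -1 to 1 is refused whole. A call with a gripper value outside its range is refused whole. The fingers move at their own pace and stop on an object; "force" is the grip in N (left out, the last holds). Time passes only in rows, so rows that repeat a pose let the fingers close. It gives the time, the measured TCP pose, the force, the opening and the grip force at its end, in the units of the state.
- get_state(): the state, without advancing time (a new reading comes with each control period).
- viewer.snapshot(name): name is "scene" or "top" or "wrist"; returns (picture, depth): 480x640x3 uint8, red, green, blue; 480x640 float32, m along the optical axis (not along the pixel's ray), 0 where there is no reading.
- viewer.calibration(name): a dict with "vfov" (degrees; the focal length in pixels is half the picture's height over the tangent of half this angle, whatever the lens; pixels are square), "cx", "cy" (the principal point, pixels), "extrinsics" (4x4, takes a point from camera to world coordinates). Camera axes: x right, y down, z forward; pixel columns grow to the right and rows downward; lengths in m; the calibration is good to about 2 mm. A picture is of the moment at which its call begins: read the wrist's pose just before it. calibration takes no time and is no camera call; for the wrist camera it gives the pose at the moment of the call.
- workorder.finish_job(): hands the job in; it is judged then, once.
The state is a dict: "clock": time; "q": joint angles; "qd": joint speeds; "joint_torque": joint torques, N m; "tool_pos": TCP position; "eef_rot": TCP orientation; "contact_force": force on the tool from outside, world axes, zero at the start; "moment": the same for the moment, N m; "opening": opening from 0.0 (shut) to 1.0 (fully open); "finger_force": force on a finger pad.
Only numpy, scipy, OpenCV 4.12 (cv2) and the standard library are available. Lean on these libraries where they do the work, as an engineer would, in place of code of your own. Each camera call takes 0.05 s, during which the arm holds its last target. There are 200 camera calls.

TASK

Move the four vials from the grey rack to the empty white rack so that they stand there in reverse order: the vial that stood next to the purple end of the grey rack goes into the bay farthest from the purple end of the white rack, and so on down to the last, which goes next to the purple end. Stand every vial upright on the floor of its own bay, do not tip any over on the way, and leave the brown bottle, the beaker and the tape roll behind the racks where they are.

Things in the scene. Friction and masses are not known exactly. Their poses are not given: they have to be found in the camera images.
- source_rack: Grey rack, full at the start, fixed. Row of four open-topped bays 46 x 46 mm inside; walls 4 mm, rims 34 mm, bay floors 6 mm above the bench; 54 mm (x) by 204 mm (y). Origin on the bench under the row's centre, y along the row to the purple end piece (16 mm long, 40 mm high). Bay centres at x 0, y +75 (next to purple), +25, -25, -75 mm (farthest). Sill with tags on its -x side, 21 mm wide.
- target_rack: White rack, empty at the start, fixed. Row of four open-topped bays 46 x 46 mm inside; walls 4 mm, rims 34 mm, bay floors 6 mm above the bench; 54 mm (x) by 204 mm (y). Origin on the bench under the row's centre, y along the row to the purple end piece (16 mm long, 40 mm high). Bay centres at x 0, y +75 (next to purple), +25, -25, -75 mm (farthest).
- tag_red: Flat red tag, 14 x 32 x 5 mm, fixed on the grey rack's sill in front of the bay where the red-capped vial stands at the start; it stays and still marks that place when the vial has gone. Origin at the centre of its underside, 6 mm above the bench; axes as the rack's; the bay's centre is 38 mm along +x.
- vial_red: Loose, closed amber vial with white label and round red screw cap, 80 mm tall: body 27 mm in diameter, cap 28 mm in diameter, 56 to 80 mm above the flat foot; about 50 g. Origin at the centre of its underside, z up its axis. Stands in a bay of the grey rack at the start; best taken by the cap with the fingers either side of the row.
- tag_yellow: Flat yellow tag, 14 x 32 x 5 mm, fixed on the grey rack's sill in front of the bay where the yellow-capped vial stands at the start; it stays and still marks that place when the vial has gone. Origin at the centre of its underside, 6 mm above the bench; axes as the rack's; the bay's centre is 38 mm along +x.
- vial_yellow: Loose, closed amber vial with white label and round yellow screw cap, 80 mm tall: body 27 mm in diameter, cap 28 mm in diameter, 56 to 80 mm above the flat foot; about 50 g. Origin at the centre of its underside, z up its axis. Stands in a bay of the grey rack at the start; best taken by the cap with the fingers either side of the row.
- tag_green: Flat green tag, 14 x 32 x 5 mm, fixed on the grey rack's sill in front of the bay where the green-capped vial stands at the start; it stays and still marks that place when the vial has gone. Origin at the centre of its underside, 6 mm above the bench; axes as the rack's; the bay's centre is 38 mm along +x.
- vial_green: Loose, closed amber vial with white label and round green screw cap, 80 mm tall: body 27 mm in diameter, cap 28 mm in diameter, 56 to 80 mm above the flat foot; about 50 g. Origin at the centre of its underside, z up its axis. Stands in a bay of the grey rack at the start; best taken by the cap with the fingers either side of the row.
- tag_blue: Flat blue tag, 14 x 32 x 5 mm, fixed on the grey rack's sill in front of the bay where the blue-capped vial stands at the start; it stays and still marks that place when the vial has gone. Origin at the centre of its underside, 6 mm above the bench; axes as the rack's; the bay's centre is 38 mm along +x.
- vial_blue: Loose, closed amber vial with white label and round blue screw cap, 80 mm tall: body 27 mm in diameter, cap 28 mm in diameter, 56 to 80 mm above the flat foot; about 50 g. Origin at the centre of its underside, z up its axis. Stands in a bay of the grey rack at the start; best taken by the cap with the fingers either side of the row.
- amber_bottle: Bystander: brown reagent bottle with a black cap, 50 mm in diameter, 107 mm tall, loose, behind the racks. Origin at the centre of its underside, z up.
- beaker: Bystander: small clear beaker, 52 mm in diameter, 67 mm tall, loose, behind the racks. Origin at the centre of its underside, z up.
- tape_roll: Bystander: roll of cream tape lying flat, 72 mm in diameter, 18 mm high, loose, behind the racks. Origin at the centre of its underside, z up.

How it is judged:
By the outcome, as a careful person would: the job done as asked, in the order asked, and still so for the second after the job is handed in, with the robot touching nothing.
It also fails if it takes over 86 s, if anything falls off the work surface, if the arm or the gripper's body presses on something with over 40 N, if the wrist force passes 120 N, or if a joint passes its speed limit or range.

## Working session

There is one attempt and no reset: what is moved stays moved. The work goes in short steps, Python scripts to look and compute and a tool call to move; the robot and the scene stay as the last step left them, time stands still between calls to the robot, and variables do not carry over. Pictures are saved under pics/ and viewed, at most 14 in all, crops included, and the job is handed in when it is done.

Besides the shell and the picture viewer there is one more tool, called by a JSON object that holds its "name" and its "arguments". step_arm: Moves the arm, as the interface text tells. Shift numbers are shares of 8 cm and turn numbers shares of 180 degrees, none past 1 either way. Its arguments: {"type":"object","properties":{"motion":{"type":"array","items":{"type":"object","properties":{"wx":{"type":"number","minimum":-1,"maximum":1},"wy":{"type":"number","minimum":-1,"maximum":1},"wz":{"type":"number","minimum":-1,"maximum":1},"dx":{"type":"number","minimum":-1,"maximum":1},"dy":{"type":"number","minimum":-1,"maximum":1},"dz":{"type":"number","minimum":-1,"maximum":1},"claw":{"type":"number"}}}},"force":{"type":"number"}},"required":["motion"]}

```bash
mkdir -p pics
python3 - <<'E'
from plant import get_state, viewer
import numpy as np,cv2
s=get_state();print(s)
for n in("scene","top"):
    p,d=viewer.snapshot(n);c=viewer.calibration(n);print(n,c)
    cv2.imwrite(f"pics/{n}0.png",p[:,:,::-1]);np.savez(f"{n}0.npz",p=p,d=d,E=c["extrinsics"],k=[c["vfov"],c["cx"],c["cy"]])
E
```

```text
{'clock': 0.0, 'q': array([ 1.32780027,  0.68998157, -0.19452638,  1.56634329,  0.1573266 ,
        0.90248543, -0.21511752]), 'qd': array([-0.00024658,  0.00085141, -0.00178363,  0.00016516, -0.00142714,
        0.00015398,  0.00138519]), 'joint_torque': array([ 8.14077612e-04, -5.27567625e+01, -1.26680128e+00, -1.53428507e+01,
       -5.27575251e-02,  6.53526688e-03,  1.44939736e-04]), 'tool_pos': array([ 0.17057814, -0.60061878,  0.23791205]), 'eef_rot': array([ 9.90431453e-01,  1.38002563e-01, -1.96434368e-04, -8.89703639e-04]), 'contact_force': array([-0.36271621, -0.01437533,  0.21815547]), 'moment': array([ 0.03970889, -0.01212099, -0.00741748]), 'finger_force': 0.0, 'opening': 1.000555248093772}
scene {'vfov': 55.709740474733096, 'cx': 322.0860407072963, 'cy': 238.1286001815774, 'extrinsics': array([[-0.51999997, -0.47062327,  0.71282099,  0.00519567],
       [-0.85408819,  0.27519623, -0.44136198,  0.43917721],
       [ 0.01154957, -0.83832021, -0.54505581,  0.50918147],
       [ 0.        ,  0.        ,  0.        ,  1.        ]])}
top {'vfov': 42.444962974213695, 'cx': 322.7161051805423, 'cy': 240.4212962100985, 'extrinsics': array([[ 0.02008808, -0.99865543,  0.04778919,  0.52682141],
       [-0.99979589, -0.01996207,  0.00311272,  0.07260513],
       [-0.00215456, -0.04784196, -0.99885259,  1.22176948],
       [ 0.        ,  0.        ,  0.        ,  1.        ]])}
```

View pics/top0.png

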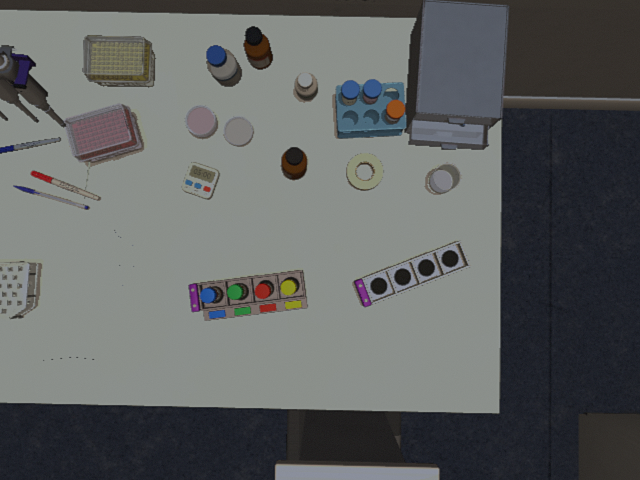

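View pics/scene0.png

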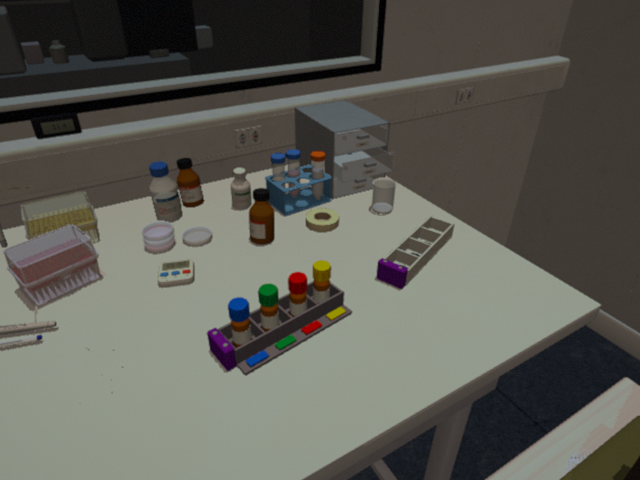

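The top view shows the caps, starting from the purple end (195,297): blue (210,296), green (237,292), red (264,290), yellow (289,287). The white rack has its purple end at (362,292) and its far end near (465,250). The scene view agrees. So blue goes to the farthest bay and yellow next to purple.

```bash
cat > h.py <<'E'
import numpy as np,cv2
def ray(E,k,uv,z,h=480):
    f=h/2/np.tan(np.radians(k[0])/2)
    d=E[:3,:3]@np.array([(uv[0]-k[1])/f,(uv[1]-k[2])/f,1]);o=E[:3,3]
    return o+d*(z-o[2])/d[2]
HS={'red':[(0,6),(174,180)],'yellow':[(24,34)],'green':[(50,75)],'blue':[(100,118)],'purple':[(135,160)]}
def blobs(p,col,roi,amin=30,S=130,V=60):
    hsv=cv2.cvtColor(p,cv2.COLOR_RGB2HSV);m=np.zeros(p.shape[:2],np.uint8)
    for a,b in HS[col]: m|=cv2.inRange(hsv,(a,S,V),(b,255,255))
    w=np.zeros_like(m);x0,y0,x1,y1=roi;w[y0:y1,x0:x1]=m[y0:y1,x0:x1]
    n,l,st,c=cv2.connectedComponentsWithStats(w)
    return [(c[i],st[i]) for i in range(1,n) if st[i,4]>=amin]
E
python3 - <<'E'
from h import *
for n,roi in(("top",(170,230,480,330)),("scene",(190,190,470,380))):
    D=np.load(n+"0.npz");p,d,E,k=D['p'],D['d'],D['E'],D['k']
    for c in HS:
        for b,st in blobs(p,c,roi):
            z=0.04 if c=='purple' else .086
            print(n,c,b.round(1),st,ray(E,k,b,z).round(4),'tag',ray(E,k,b,.011).round(4))
D=np.load("top0.npz");p,d,E,k=D['p'],D['d'],D['E'],D['k']
g=cv2.cvtColor(p,cv2.COLOR_RGB2GRAY);m=cv2.inRange(g,0,45);w=np.zeros_like(m);w[235:310,365:475]=m[235:310,365:475]
n,l,st,c=cv2.connectedComponentsWithStats(w)
for i in range(1,n):
    if st[i,4]>60: print('hole',c[i].round(1),st[i],ray(E,k,c[i],.006).round(4),ray(E,k,c[i],.034).round(4))
m=cv2.inRange(p,(0,0,0),(90,90,90))
E
```

```text
top red [262.3 290.6] [255 283  16  16 196] [0.4869 0.185  0.086 ] tag [0.4842 0.1924 0.011 ]
top red [267.5 307.5] [260 304  16   8 112] [0.4562 0.1747 0.086 ] tag [0.4516 0.1815 0.011 ]
top yellow [287.9 287. ] [280 280  16  15 191] [0.4943 0.1383 0.086 ] tag [0.4922 0.1426 0.011 ]
top yellow [292.8 304.2] [285 300  17   9 111] [0.4631 0.1286 0.086 ] tag [0.4589 0.1322 0.011 ]
top green [234.5 291.6] [227 284  16  15 185] [0.484 0.236 0.086] tag [0.4811 0.2468 0.011 ]
top green [242.1 310.6] [235 307  16   8  97] [0.4496 0.221  0.086 ] tag [0.4445 0.2308 0.011 ]
top blue [207.5 295. ] [200 288  16  15 191] [0.4768 0.2853 0.086 ] tag [0.4735 0.2993 0.011 ]
top blue [216.7 313.8] [209 310  16   8 105] [0.4429 0.2673 0.086 ] tag [0.4374 0.2802 0.011 ]
top purple [362.4 292.5] [355 279  16  28 182] [ 0.4856 -0.0014  0.04  ] tag [ 0.4845 -0.0032  0.011 ]
top purple [193.9 297. ] [189 284  10  27 172] [0.4705 0.3196 0.04  ] tag [0.4691 0.3257 0.011 ]
scene red [297.5 282.8] [289 272  18  23 354] [0.4733 0.1912 0.086 ] tag [0.5563 0.1473 0.011 ]
scene red [311.  326.8] [301 320  21  15 16
[... 513 characters left out ...]
6 ] tag [0.5457 0.2621 0.011 ]
scene blue [256.5 357.9] [246 350  23  17 195] [0.3711 0.3039 0.086 ] tag [0.436 0.28  0.011]
scene purple [392.8 265.7] [379 259  28  14 137] [ 0.4816 -0.0012  0.04  ] tag [ 0.511  -0.0284  0.011 ]
scene purple [220.3 341. ] [208 328  26  26 258] [0.465  0.3197 0.04  ] tag [0.4934 0.3124 0.011 ]
hole [449.7 258.3] [442 251  16  16 198] [ 0.5549 -0.1738  0.006 ] [ 0.5542 -0.1682  0.034 ]
hole [426.  267.4] [419 260  15  16 193] [ 0.536  -0.1275  0.006 ] [ 0.5358 -0.1229  0.034 ]
hole [402.2 276.5] [395 269  16  16 195] [ 0.5172 -0.081   0.006 ] [ 0.5174 -0.0774  0.034 ]
hole [378.4 285.6] [371 278  16  16 197] [ 0.4984 -0.0347  0.006 ] [ 0.499  -0.0322  0.034 ]
```

```bash
cat >> h.py <<'E'
def plan(p,yaw,wps):
    """wps: (x,y,z,yawdeg); prints tool-frame calls, each as shares"""
    p=np.array(p,float)
    for w in wps:
        t=np.array(w[:3]);dy=w[3]-yaw
        for n in range(1,30):   # smallest equal split that keeps every share <=1 and turn <=40deg
            if abs(dy)/n>40: continue
            ok=True;out=[];pp=p.copy();y=yaw
            for i in range(n):
                q=p+(t-p)*(i+1)/n;c,s=np.cos(np.radians(y)),np.sin(np.radians(y))
                d=q-pp;v=np.array([c*d[0]+s*d[1],s*d[0]-c*d[1],-d[2]])/.08
                if abs(v).max()>1.0005: ok=False;break
                out.append((v.round(3).tolist(),round(-dy/n/180,4)));pp=q;y+=dy/n
            if ok: break
        print('->',w); [print('  ',*o) for o in out]
        p,yaw=t,w[3]
E
python3 - <<'E'
from h import *
plan((.1706,-.6006,.2379),15.9,[(.42,-.42,.24,35),(.53,-.1,.24,65),(.485,.205,.26,98.4)])
E
```

```text
-> (0.42, -0.42, 0.24, 35)
   [0.904, -0.329, -0.007] -0.0265
   [0.928, -0.253, -0.007] -0.0265
   [0.946, -0.175, -0.007] -0.0265
   [0.958, -0.095, -0.007] -0.0265
-> (0.53, -0.1, 0.24, 65)
   [0.684, -0.498, -0.0] -0.0333
   [0.732, -0.423, -0.0] -0.0333
   [0.773, -0.344, -0.0] -0.0333
   [0.804, -0.262, -0.0] -0.0333
   [0.827, -0.176, -0.0] -0.0333
-> (0.485, 0.205, 0.26, 98.4)
   [0.804, -0.53, -0.063] -0.0464
   [0.873, -0.408, -0.063] -0.0464
   [0.923, -0.277, -0.063] -0.0464
   [0.953, -0.14, -0.063] -0.0464
```

{"name": "step_arm", "arguments": {"motion": [{"dx": 0.9,"dy": -0.33,"wz": -0.0265,"claw": 88},{"dx": 0.9,"dy": -0.33,"wz": -0.0265},{"dx": 0.9,"dy": -0.33,"wz": -0.0265}]}}

```text
$.motion[0]: bad value
```

{"name": "step_arm", "arguments": {"motion": [{"dx": 0.93,"dy": -0.25,"wz": -0.0265},{"dx": 0.93,"dy": -0.25,"wz": -0.0265},{"dx": 0.93,"dy": -0.25,"wz": -0.0265}]}}

```text
$.motion[0]: bad value
```

{"name": "step_arm", "arguments": {"motion": [{"dx": 0.95,"dy": -0.18,"wz": -0.0265},{"dx": 0.95,"dy": -0.18,"wz": -0.0265},{"dx": 0.95,"dy": -0.18,"wz": -0.0265}]}}

```text
$.motion[0]: bad value
```

{"name": "step_arm", "arguments": {"motion": [{"dx": 0.96,"dy": -0.1,"wz": -0.0265},{"dx": 0.96,"dy": -0.1,"wz": -0.0265},{"dx": 0.96,"dy": -0.1,"wz": -0.0265}]}}

```text
$.motion[0]: bad value
```

```bash
python3 -c "
from plant import get_state
s=get_state();print(s['clock'],s['q'],s['tool_pos'],s['eef_rot'])"
```

```text
0.1 [ 1.32775897  0.68987288 -0.19450407  1.56624537  0.15726775  0.90251091
 -0.215091  ] [ 0.17062066 -0.60066241  0.2380054 ] [ 9.90431385e-01  1.38003589e-01 -1.68303804e-04 -8.07846429e-04]
```

{"name": "step_arm", "arguments": {"motion": [{"wx": 0,"wy": 0,"wz": -0.0265,"dx": 0.9,"dy": -0.33,"dz": 0,"claw": 88},{"wx": 0,"wy": 0,"wz": -0.0265,"dx": 0.9,"dy": -0.33,"dz": 0,"claw": 88},{"wx": 0,"wy": 0,"wz": -0.0265,"dx": 0.9,"dy": -0.33,"dz": 0,"claw": 88}]}}

```text
clock: 0.4
tool_pos: [0.2381, -0.5526, 0.2385]
eef_rot: [0.983, 0.183, 0.002, -0.001]
contact_force: [-0.3, 0.9, -0.5]
opening: 1.003
finger_force: 0.0
```

{"name": "step_arm", "arguments": {"motion": [{"wx": 0,"wy": 0,"wz": -0.0265,"dx": 0.93,"dy": -0.25,"dz": 0,"claw": 88},{"wx": 0,"wy": 0,"wz": -0.0265,"dx": 0.93,"dy": -0.25,"dz": 0,"claw": 88}]}}

```text
clock: 0.6
tool_pos: [0.2972, -0.5097, 0.2385]
eef_rot: [0.975, 0.221, 0.001, -0.0]
contact_force: [1.6, 0.0, -0.3]
opening: 0.997
finger_force: 0.0
```

{"name": "step_arm", "arguments": {"motion": [{"wx": 0,"wy": 0,"wz": -0.0265,"dx": 0.95,"dy": -0.18,"dz": 0,"claw": 88},{"wx": 0,"wy": 0,"wz": -0.0265,"dx": 0.95,"dy": -0.18,"dz": 0,"claw": 88}]}}

```text
clock: 0.8
tool_pos: [0.3606, -0.4633, 0.2385]
eef_rot: [0.965, 0.262, 0.001, -0.0]
contact_force: [0.3, -0.2, -0.2]
opening: 0.999
finger_force: 0.0
```

{"name": "step_arm", "arguments": {"motion": [{"wx": 0,"wy": 0,"wz": -0.0265,"dx": 0.96,"dy": -0.1,"dz": 0,"claw": 88},{"wx": 0,"wy": 0,"wz": -0.0265,"dx": 0.96,"dy": -0.1,"dz": 0,"claw": 88},{"wx": 0,"wy": 0,"wz": -0.0265,"dx": 0.96,"dy": -0.1,"dz": 0,"claw": 88}]}}

```text
clock: 1.1
tool_pos: [0.4245, -0.4165, 0.2386]
eef_rot: [0.953, 0.304, 0.002, -0.001]
contact_force: [0.1, 0.0, -0.6]
opening: 0.998
finger_force: 0.0
```

```bash
python3 -c "
from plant import get_state
s=get_state();print(s['clock'],s['q'],s['tool_pos'],s['eef_rot'])"
```

```text
1.1 [ 0.85354457  0.65299167 -0.26543436  1.65881651  0.20788567  0.85674453
 -0.44990574] [ 0.42454098 -0.41648497  0.23860368] [ 9.52769622e-01  3.03688737e-01  1.67581429e-03 -6.23973171e-04]
```

{"name": "step_arm", "arguments": {"motion": [{"wx": 0,"wy": 0,"wz": -0.033,"dx": 0.68,"dy": -0.5,"dz": 0,"claw": 88},{"wx": 0,"wy": 0,"wz": -0.033,"dx": 0.68,"dy": -0.5,"dz": 0,"claw": 88}]}}

```text
clock: 1.3
tool_pos: [0.4423, -0.3534, 0.2384]
eef_rot: [0.936, 0.351, 0.0, -0.001]
contact_force: [0.4, 0.5, 0.0]
opening: 1.003
finger_force: 0.0
```

{"name": "step_arm", "arguments": {"motion": [{"wx": 0,"wy": 0,"wz": -0.033,"dx": 0.73,"dy": -0.42,"dz": 0,"claw": 88},{"wx": 0,"wy": 0,"wz": -0.033,"dx": 0.73,"dy": -0.42,"dz": 0,"claw": 88}]}}

```text
clock: 1.5
tool_pos: [0.4647, -0.2893, 0.2387]
eef_rot: [0.917, 0.4, 0.0, -0.001]
contact_force: [0.2, -0.0, 0.2]
opening: 0.994
finger_force: 0.0
```

{"name": "step_arm", "arguments": {"motion": [{"wx": 0,"wy": 0,"wz": -0.033,"dx": 0.77,"dy": -0.34,"dz": 0,"claw": 88},{"wx": 0,"wy": 0,"wz": -0.033,"dx": 0.77,"dy": -0.34,"dz": 0,"claw": 88}]}}

```text
clock: 1.7
tool_pos: [0.4872, -0.2258, 0.2387]
eef_rot: [0.895, 0.447, 0.001, -0.001]
contact_force: [0.7, 0.1, 0.6]
opening: 1.0
finger_force: 0.0
```

{"name": "step_arm", "arguments": {"motion": [{"wx": 0,"wy": 0,"wz": -0.033,"dx": 0.8,"dy": -0.26,"dz": 0,"claw": 88},{"wx": 0,"wy": 0,"wz": -0.033,"dx": 0.8,"dy": -0.26,"dz": 0,"claw": 88}]}}

```text
clock: 1.9
tool_pos: [0.5095, -0.1623, 0.2388]
eef_rot: [0.87, 0.492, 0.001, -0.001]
contact_force: [0.0, 1.1, -0.2]
opening: 0.998
finger_force: 0.0
```

{"name": "step_arm", "arguments": {"motion": [{"wx": 0,"wy": 0,"wz": -0.033,"dx": 0.83,"dy": -0.18,"dz": 0,"claw": 88},{"wx": 0,"wy": 0,"wz": -0.033,"dx": 0.83,"dy": -0.18,"dz": 0,"claw": 88}]}}

```text
clock: 2.1
tool_pos: [0.5318, -0.0982, 0.2388]
eef_rot: [0.844, 0.537, 0.001, -0.001]
contact_force: [-1.2, 0.6, 0.5]
opening: 0.997
finger_force: 0.0
```

{"name": "step_arm", "arguments": {"motion": [{"wx": 0,"wy": 0,"wz": -0.046,"dx": 0.8,"dy": -0.53,"dz": -0.06,"claw": 88},{"wx": 0,"wy": 0,"wz": -0.046,"dx": 0.8,"dy": -0.53,"dz": -0.06,"claw": 88}]}}

```text
clock: 2.3
tool_pos: [0.5194, -0.0236, 0.2434]
eef_rot: [0.803, 0.596, 0.0, -0.0]
contact_force: [1.0, 0.7, 0.1]
opening: 0.997
finger_force: 0.0
```

{"name": "step_arm", "arguments": {"motion": [{"wx": 0,"wy": 0,"wz": -0.046,"dx": 0.87,"dy": -0.41,"dz": -0.06,"claw": 88},{"wx": 0,"wy": 0,"wz": -0.046,"dx": 0.87,"dy": -0.41,"dz": -0.06,"claw": 88}]}}

```text
clock: 2.5
tool_pos: [0.5085, 0.0528, 0.2484]
eef_rot: [0.758, 0.652, 0.0, -0.0]
contact_force: [-0.4, 1.3, -0.7]
opening: 0.999
finger_force: 0.0
```

{"name": "step_arm", "arguments": {"motion": [{"wx": 0,"wy": 0,"wz": -0.046,"dx": 0.92,"dy": -0.28,"dz": -0.06,"claw": 88},{"wx": 0,"wy": 0,"wz": -0.046,"dx": 0.92,"dy": -0.28,"dz": -0.06,"claw": 88}]}}

```text
clock: 2.7
tool_pos: [0.4978, 0.1291, 0.2533]
eef_rot: [0.709, 0.705, 0.0, -0.0]
contact_force: [0.1, 0.9, 0.6]
opening: 1.001
finger_force: 0.0
```

{"name": "step_arm", "arguments": {"motion": [{"wx": 0,"wy": 0,"wz": -0.046,"dx": 0.95,"dy": -0.14,"dz": -0.06,"claw": 88},{"wx": 0,"wy": 0,"wz": -0.046,"dx": 0.95,"dy": -0.14,"dz": -0.06,"claw": 88},{"wx": 0,"wy": 0,"wz": -0.046,"dx": 0.95,"dy": -0.14,"dz": -0.06,"claw": 88},{"wx": 0,"wy": 0,"wz": -0.046,"dx": 0.95,"dy": -0.14,"dz": -0.06,"claw": 88}]}}

```text
clock: 3.1
tool_pos: [0.4881, 0.2015, 0.2575]
eef_rot: [0.658, 0.753, -0.001, 0.001]
contact_force: [-0.1, -0.1, 0.3]
opening: 0.999
finger_force: 0.0
```

Run:
```python
from h import *
from plant import get_state,viewer
s=get_state();print(s['clock'],s['q'].round(3),s['tool_pos'],s['eef_rot'])
p,d=viewer.snapshot('wrist');c=viewer.calibration('wrist');k=[c['vfov'],c['cx'],c['cy']]
cv2.imwrite('pics/w1.png',p[:,:,::-1])
for col in HS:
    for b,st in blobs(p,col,(0,0,640,480),200): print(col,b.round(1),st,ray(c['extrinsics'],k,b,.086).round(4),'tag',ray(c['extrinsics'],k,b,.011).round(4))
```

```text
3.1 [-0.148  0.575 -0.534  1.823  0.381  0.848 -0.734] [0.48812239 0.2014978  0.25751793] [ 6.58156992e-01  7.52880001e-01 -8.20005206e-04  6.36507157e-04]
red [289.6 214.7] [284 202  12  27 300] [0.4574 0.1988 0.086 ] tag [0.4524 0.1809 0.011 ]
red [319.3 232.5] [305 218  29  29 632] [0.4873 0.1852 0.086 ] tag [0.4894 0.1642 0.011 ]
yellow [291.1 255.7] [286 244  12  25 270] [0.4632 0.1584 0.086 ] tag [0.4596 0.131  0.011 ]
yellow [320.1 279.1] [307 267  28  25 543] [0.4943 0.1377 0.086 ] tag [0.4981 0.1054 0.011 ]
green [287.8 171.4] [282 158  13  28 325] [0.4515 0.2384 0.086 ] tag [0.4452 0.2299 0.011 ]
green [323.3 178.8] [308 163  31  32 754] [0.4842 0.2361 0.086 ] tag [0.4856 0.227  0.011 ]
blue [322.6 122.2] [307 105  33  35 856] [0.4771 0.2844 0.086 ] tag [0.4769 0.2867 0.011 ]
blue [286.  124.5] [280 110  13  30 369] [0.4458 0.2782 0.086 ] tag [0.4381 0.2791 0.011 ]
purple [320.3  86.1] [294  78  54  18 823] [0.4714 0.3128 0.086 ] tag [0.4697 0.3218 0.011 ]
```

View pics/w1.png

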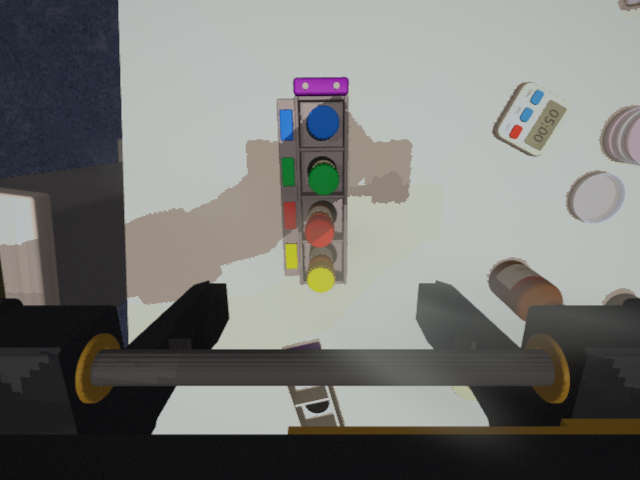

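The wrist view confirms the order and the cap centres to 1 mm: blue (323,122), green (323,179), red (319,232), yellow (320,279). I'll take blue first.

Run:
```python
from h import *
from plant import get_state
s=get_state();q=s['eef_rot'];yaw=np.degrees(2*np.arctan2(q[1],q[0]));print(s['tool_pos'],yaw)
plan(s['tool_pos'],yaw,[(.477,.285,.135,98),(.477,.285,.056,98)])
print('BLUE');S=98;T=112
plan((.477,.285,.056),S,[(.477,.285,.136,S),(.482,.25,.162,S),(.545,-.15,.162,T),(.555,-.174,.134,T),(.555,-.174,.057,T)])
```

```text
[0.48827145 0.20057359 0.25741984] 97.58574216645643
-> (0.477, 0.285, 0.135, 98)
   [0.532, -0.0, 0.765] -0.0012
   [0.532, 0.002, 0.765] -0.0012
-> (0.477, 0.285, 0.056, 98)
   [0.0, 0.0, 0.988] 0.0
BLUE
-> (0.477, 0.285, 0.136, 98)
   [0.0, 0.0, -1.0] 0.0
-> (0.482, 0.25, 0.162, 98)
   [-0.442, 0.001, -0.325] 0.0
-> (0.545, -0.15, 0.162, 112)
   [-0.843, 0.014, -0.0] -0.013
   [-0.843, -0.02, -0.0] -0.013
   [-0.842, -0.055, -0.0] -0.013
   [-0.839, -0.089, -0.0] -0.013
   [-0.835, -0.123, -0.0] -0.013
   [-0.829, -0.157, -0.0] -0.013
-> (0.555, -0.174, 0.134, 112)
   [-0.325, 0.004, 0.35] 0.0
-> (0.555, -0.174, 0.057, 112)
   [0.0, 0.0, 0.963] 0.0
```

{"name": "step_arm", "arguments": {"motion": [{"wx": 0,"wy": 0,"wz": 0,"dx": 0.53,"dy": 0,"dz": 0.76,"claw": 88},{"wx": 0,"wy": 0,"wz": 0,"dx": 0.53,"dy": 0,"dz": 0.76,"claw": 88}]}}

```text
clock: 3.35
tool_pos: [0.4821, 0.2434, 0.1952]
eef_rot: [0.659, 0.752, -0.001, 0.0]
contact_force: [0.1, -0.2, -0.4]
opening: 0.996
finger_force: 0.0
```

{"name": "step_arm", "arguments": {"motion": [{"wx": 0,"wy": 0,"wz": 0,"dx": 0.53,"dy": 0,"dz": 0.76,"claw": 88},{"wx": 0,"wy": 0,"wz": 0,"dx": 0.53,"dy": 0,"dz": 0.76,"claw": 88},{"wx": 0,"wy": 0,"wz": 0,"dx": 0.53,"dy": 0,"dz": 0.76,"claw": 88},{"wx": 0,"wy": 0,"wz": 0,"dx": 0.53,"dy": 0,"dz": 0.76,"claw": 88},{"wx": 0,"wy": 0,"wz": 0,"dx": 0.53,"dy": 0,"dz": 0.76,"claw": 88}]}}

```text
clock: 3.85
tool_pos: [0.4777, 0.2852, 0.1374]
eef_rot: [0.659, 0.752, 0.0, 0.001]
contact_force: [-0.0, 0.1, 0.4]
opening: 0.997
finger_force: 0.0
```

{"name": "step_arm", "arguments": {"motion": [{"wx": 0,"wy": 0,"wz": 0,"dx": 0,"dy": 0,"dz": 0.5,"claw": 88},{"wx": 0,"wy": 0,"wz": 0,"dx": 0,"dy": 0,"dz": 1,"claw": 88},{"wx": 0,"wy": 0,"wz": 0,"dx": 0,"dy": 0,"dz": 1,"claw": 88},{"wx": 0,"wy": 0,"wz": 0,"dx": 0,"dy": 0,"dz": 1,"claw": 60},{"wx": 0,"wy": 0,"wz": 0,"dx": 0,"dy": 0,"dz": 1,"claw": 40},{"wx": 0,"wy": 0,"wz": 0,"dx": 0,"dy": 0,"dz": 1,"claw": 20},{"wx": 0,"wy": 0,"wz": 0,"dx": 0,"dy": 0,"dz": 1,"claw": 20},{"wx": 0,"wy": 0,"wz": 0,"dx": 0,"dy": 0,"dz": 1,"claw": 20}], "force": 15}}

```text
clock: 4.65
tool_pos: [0.4766, 0.2874, 0.0572]
eef_rot: [0.658, 0.753, 0.001, 0.0]
contact_force: [0.9, -1.2, -0.1]
opening: 0.565
finger_force: 0.0
```

{"name": "step_arm", "arguments": {"motion": [{"wx": 0,"wy": 0,"wz": 0,"dx": 0,"dy": 0,"dz": 0,"claw": 20},{"wx": 0,"wy": 0,"wz": 0,"dx": 0,"dy": 0,"dz": 0,"claw": 20},{"wx": 0,"wy": 0,"wz": 0,"dx": 0,"dy": 0,"dz": 0,"claw": 20},{"wx": 0,"wy": 0,"wz": 0,"dx": 0,"dy": 0,"dz": 0,"claw": 20}]}}

```text
clock: 5.05
tool_pos: [0.4762, 0.2873, 0.0563]
eef_rot: [0.658, 0.753, 0.0, 0.0]
contact_force: [0.3, 0.1, -0.2]
opening: 0.316
finger_force: 15.0
```

{"name": "step_arm", "arguments": {"motion": [{"wx": 0,"wy": 0,"wz": 0,"dx": 0,"dy": 0,"dz": -0.5,"claw": 20},{"wx": 0,"wy": 0,"wz": 0,"dx": 0,"dy": 0,"dz": -1,"claw": 20},{"wx": 0,"wy": 0,"wz": 0,"dx": 0,"dy": 0,"dz": -1,"claw": 20}]}}

```text
clock: 5.35
tool_pos: [0.4784, 0.2894, 0.1405]
eef_rot: [0.658, 0.753, 0.004, 0.001]
contact_force: [0.5, 1.0, -1.0]
opening: 0.31
finger_force: 15.0
```

{"name": "step_arm", "arguments": {"motion": [{"wx": 0,"wy": 0,"wz": 0,"dx": -0.44,"dy": 0,"dz": -0.33,"claw": 20},{"wx": 0,"wy": 0,"wz": 0,"dx": -0.44,"dy": 0,"dz": -0.33,"claw": 20}]}}

```text
clock: 5.55
tool_pos: [0.4828, 0.2473, 0.1638]
eef_rot: [0.66, 0.751, -0.001, 0.002]
contact_force: [0.9, -0.4, -0.0]
opening: 0.31
finger_force: 15.0
```

{"name": "step_arm", "arguments": {"motion": [{"wx": 0,"wy": 0,"wz": -0.013,"dx": -0.84,"dy": 0.01,"dz": 0,"claw": 20},{"wx": 0,"wy": 0,"wz": -0.013,"dx": -0.84,"dy": 0.01,"dz": 0,"claw": 20}]}}

```text
clock: 5.75
tool_pos: [0.4907, 0.1806, 0.1615]
eef_rot: [0.643, 0.766, -0.003, 0.001]
contact_force: [-0.8, -1.0, -0.9]
opening: 0.316
finger_force: 15.0
```

{"name": "step_arm", "arguments": {"motion": [{"wx": 0,"wy": 0,"wz": -0.013,"dx": -0.84,"dy": -0.02,"dz": 0,"claw": 20},{"wx": 0,"wy": 0,"wz": -0.013,"dx": -0.84,"dy": -0.02,"dz": 0,"claw": 20}]}}

```text
clock: 5.95
tool_pos: [0.5007, 0.1134, 0.1612]
eef_rot: [0.628, 0.778, -0.003, 0.001]
contact_force: [0.0, -0.9, -1.3]
opening: 0.311
finger_force: 15.0
```

{"name": "step_arm", "arguments": {"motion": [{"wx": 0,"wy": 0,"wz": -0.013,"dx": -0.84,"dy": -0.055,"dz": 0,"claw": 20},{"wx": 0,"wy": 0,"wz": -0.013,"dx": -0.84,"dy": -0.055,"dz": 0,"claw": 20}]}}

```text
clock: 6.15
tool_pos: [0.5108, 0.0469, 0.1612]
eef_rot: [0.612, 0.791, -0.003, 0.0]
contact_force: [-0.2, 1.1, -0.5]
opening: 0.313
finger_force: 15.0
```

{"name": "step_arm", "arguments": {"motion": [{"wx": 0,"wy": 0,"wz": -0.013,"dx": -0.84,"dy": -0.09,"dz": 0,"claw": 20},{"wx": 0,"wy": 0,"wz": -0.013,"dx": -0.84,"dy": -0.09,"dz": 0,"claw": 20}]}}

```text
clock: 6.35
tool_pos: [0.5208, -0.0199, 0.1612]
eef_rot: [0.596, 0.803, -0.002, 0.0]
contact_force: [-0.3, -1.0, -0.6]
opening: 0.306
finger_force: 15.0
```

{"name": "step_arm", "arguments": {"motion": [{"wx": 0,"wy": 0,"wz": -0.013,"dx": -0.835,"dy": -0.125,"dz": 0,"claw": 20},{"wx": 0,"wy": 0,"wz": -0.013,"dx": -0.835,"dy": -0.125,"dz": 0,"claw": 20}]}}

```text
clock: 6.55
tool_pos: [0.5308, -0.0867, 0.1611]
eef_rot: [0.58, 0.815, -0.002, -0.0]
contact_force: [0.1, 0.3, -0.7]
opening: 0.309
finger_force: 15.0
```

{"name": "step_arm", "arguments": {"motion": [{"wx": 0,"wy": 0,"wz": -0.013,"dx": -0.83,"dy": -0.16,"dz": 0,"claw": 20},{"wx": 0,"wy": 0,"wz": -0.013,"dx": -0.83,"dy": -0.16,"dz": 0,"claw": 20},{"wx": 0,"wy": 0,"wz": -0.013,"dx": -0.83,"dy": -0.16,"dz": 0,"claw": 20},{"wx": 0,"wy": 0,"wz": -0.013,"dx": -0.83,"dy": -0.16,"dz": 0,"claw": 20},{"wx": 0,"wy": 0,"wz": -0.013,"dx": -0.83,"dy": -0.16,"dz": 0,"claw": 20}]}}

```text
clock: 7.05
tool_pos: [0.5414, -0.1453, 0.1625]
eef_rot: [0.559, 0.829, 0.0, -0.001]
contact_force: [-0.4, 0.8, -0.7]
opening: 0.308
finger_force: 15.0
```

Run:
```python
from h import *
from plant import get_state,viewer
p,d=viewer.snapshot('scene');cv2.imwrite('pics/s1.png',p[:,:,::-1])
s=get_state();q=s['eef_rot'];yaw=np.degrees(2*np.arctan2(q[1],q[0]));print(s['tool_pos'],yaw,s['q'].round(3))
plan(s['tool_pos'],yaw,[(.555,-.174,.134,112),(.555,-.174,.057,112)])
```

```text
[ 0.54145335 -0.14537122  0.16263459] 111.98611357511098 [ 0.531  0.768 -0.604  1.822  0.617  0.748 -0.026]
-> (0.555, -0.174, 0.134, 112)
   [-0.395, 0.023, 0.358] -0.0001
-> (0.555, -0.174, 0.057, 112)
   [0.0, 0.0, 0.963] 0.0
```

View pics/s1.png

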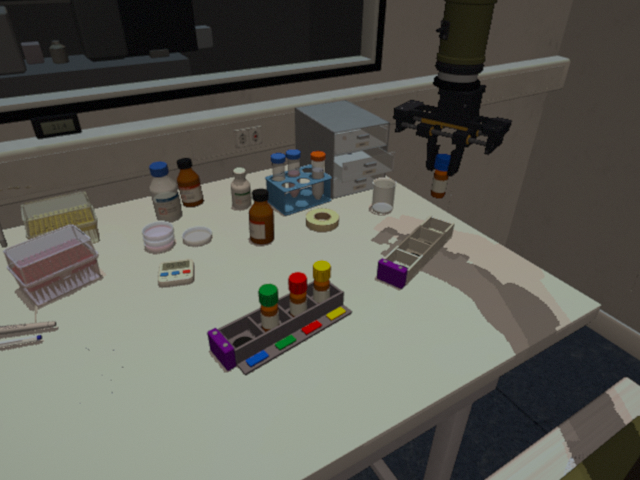

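Blue hangs upright in the gripper at (441,175), over the white rack's far end. The other three vials and the bystanders haven't moved.

{"name": "step_arm", "arguments": {"motion": [{"wx": 0,"wy": 0,"wz": 0,"dx": -0.39,"dy": 0.02,"dz": 0.36,"claw": 20},{"wx": 0,"wy": 0,"wz": 0,"dx": -0.39,"dy": 0.02,"dz": 0.36,"claw": 20},{"wx": 0,"wy": 0,"wz": 0,"dx": -0.39,"dy": 0.02,"dz": 0.36,"claw": 20}]}}

```text
clock: 7.4
tool_pos: [0.5542, -0.1751, 0.1333]
eef_rot: [0.56, 0.828, -0.0, -0.001]
contact_force: [-0.4, -0.1, -0.3]
opening: 0.31
finger_force: 15.0
```

{"name": "step_arm", "arguments": {"motion": [{"wx": 0,"wy": 0,"wz": 0,"dx": 0,"dy": 0,"dz": 0.4,"claw": 20},{"wx": 0,"wy": 0,"wz": 0,"dx": 0,"dy": 0,"dz": 0.75,"claw": 20},{"wx": 0,"wy": 0,"wz": 0,"dx": 0,"dy": 0,"dz": 0.95,"claw": 20},{"wx": 0,"wy": 0,"wz": 0,"dx": 0,"dy": 0,"dz": 0.95,"claw": 20},{"wx": 0,"wy": 0,"wz": 0,"dx": 0,"dy": 0,"dz": 0.95,"claw": 20},{"wx": 0,"wy": 0,"wz": 0,"dx": 0,"dy": 0,"dz": 0.95,"claw": 20}]}}

```text
clock: 8.0
tool_pos: [0.5555, -0.1758, 0.0592]
eef_rot: [0.561, 0.828, 0.0, 0.001]
contact_force: [-0.7, 0.0, -0.8]
opening: 0.307
finger_force: 15.0
```

Run:
```python
from h import *
from plant import get_state,viewer
p,d=viewer.snapshot('scene');cv2.imwrite('pics/s2.png',cv2.resize(p[170:300,340:500,::-1],None,fx=4,fy=4))
s=get_state();print(s['tool_pos'],s['contact_force'])
```

```text
[ 0.55534921 -0.1759886   0.05918044] [ 0.21055782 -0.49046988 -1.36485938]
```

View pics/s2.png

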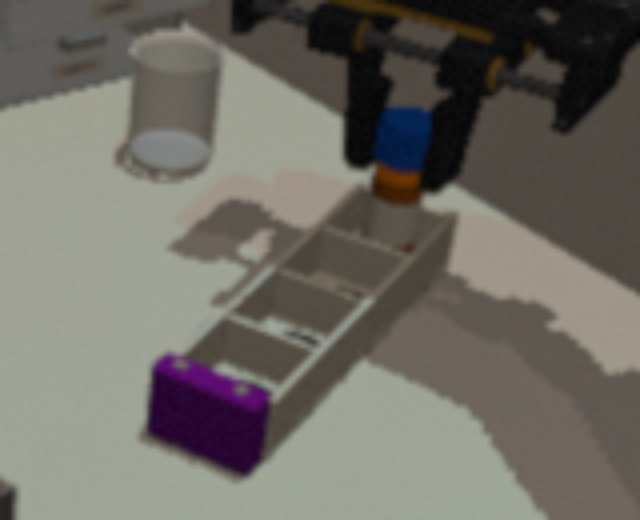

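Blue is inside the far bay, about 3 mm above its floor. I'll lower it and release.

{"name": "step_arm", "arguments": {"motion": [{"wx": 0,"wy": 0,"wz": 0,"dx": 0,"dy": 0,"dz": 0.035,"claw": 20},{"wx": 0,"wy": 0,"wz": 0,"dx": 0,"dy": 0,"dz": 0.035,"claw": 20},{"wx": 0,"wy": 0,"wz": 0,"dx": 0,"dy": 0,"dz": 0.035,"claw": 20},{"wx": 0,"wy": 0,"wz": 0,"dx": 0,"dy": 0,"dz": 0.035,"claw": 65},{"wx": 0,"wy": 0,"wz": 0,"dx": 0,"dy": 0,"dz": 0.035,"claw": 65},{"wx": 0,"wy": 0,"wz": 0,"dx": 0,"dy": 0,"dz": 0.035,"claw": 65},{"wx": 0,"wy": 0,"wz": 0,"dx": 0,"dy": 0,"dz": 0.035,"claw": 65},{"wx": 0,"wy": 0,"wz": 0,"dx": 0,"dy": 0,"dz": 0.035,"claw": 65}]}}

```text
clock: 8.85
tool_pos: [0.5546, -0.176, 0.0551]
eef_rot: [0.561, 0.828, -0.0, 0.0]
contact_force: [0.1, 0.6, 0.7]
opening: 0.729
finger_force: 0.0
```

{"name": "step_arm", "arguments": {"motion": [{"wx": 0,"wy": 0,"wz": 0,"dx": 0,"dy": 0,"dz": 0,"claw": 65},{"wx": 0,"wy": 0,"wz": 0,"dx": 0,"dy": 0,"dz": -0.5,"claw": 65},{"wx": 0,"wy": 0,"wz": 0,"dx": 0,"dy": 0,"dz": -1,"claw": 65},{"wx": 0,"wy": 0,"wz": 0,"dx": 0,"dy": 0,"dz": -1,"claw": 65}]}}

```text
clock: 9.25
tool_pos: [0.558, -0.1759, 0.1398]
eef_rot: [0.561, 0.828, 0.002, 0.004]
contact_force: [0.2, 0.7, 0.5]
opening: 0.737
finger_force: 0.0
```

Run:
```python
from h import *
from plant import get_state
s=get_state();q=s['eef_rot'];yaw=np.degrees(2*np.arctan2(q[1],q[0]));print(s['clock'],s['tool_pos'],yaw)
S=98;T=112
plan(s['tool_pos'],yaw,[(.484,.236,.14,S),(.484,.236,.057,S)])
print('GREEN')
plan((.484,.236,.057),S,[(.484,.236,.137,S),(.489,.20,.162,S),(.524,-.097,.162,T),(.536,-.1275,.134,T),(.536,-.1275,.058,T)])
```

```text
9.25 [ 0.55803735 -0.1758924   0.13982369] 111.7875982357077
-> (0.484, 0.236, 0.14, 98)
   [0.854, 0.175, -0.0] 0.0128
   [0.86, 0.141, -0.0] 0.0128
   [0.865, 0.106, -0.0] 0.0128
   [0.869, 0.071, -0.0] 0.0128
   [0.871, 0.037, -0.0] 0.0128
   [0.872, 0.002, -0.0] 0.0128
-> (0.484, 0.236, 0.057, 98)
   [0.0, 0.0, 0.519] 0.0
   [0.0, 0.0, 0.519] 0.0
GREEN
-> (0.484, 0.236, 0.137, 98)
   [0.0, 0.0, -1.0] 0.0
-> (0.489, 0.2, 0.162, 98)
   [-0.454, -0.001, -0.312] 0.0
-> (0.524, -0.097, 0.162, 112)
   [-0.934, -0.021, -0.0] -0.0194
   [-0.931, -0.078, -0.0] -0.0194
   [-0.925, -0.135, -0.0] -0.0194
   [-0.915, -0.191, -0.0] -0.0194
-> (0.536, -0.1275, 0.134, 112)
   [-0.41, -0.004, 0.35] 0.0
-> (0.536, -0.1275, 0.058, 112)
   [0.0, 0.0, 0.95] 0.0
```

{"name": "step_arm", "arguments": {"motion": [{"wx": 0,"wy": 0,"wz": 0.013,"dx": 0.855,"dy": 0.17,"dz": 0,"claw": 65},{"wx": 0,"wy": 0,"wz": 0.013,"dx": 0.855,"dy": 0.17,"dz": 0,"claw": 65}]}}

```text
clock: 9.45
tool_pos: [0.5413, -0.1036, 0.1354]
eef_rot: [0.577, 0.817, 0.001, -0.001]
contact_force: [0.6, 0.4, 1.1]
opening: 0.741
finger_force: 0.0
```

{"name": "step_arm", "arguments": {"motion": [{"wx": 0,"wy": 0,"wz": 0.013,"dx": 0.86,"dy": 0.14,"dz": 0,"claw": 65},{"wx": 0,"wy": 0,"wz": 0.013,"dx": 0.86,"dy": 0.14,"dz": 0,"claw": 65}]}}

```text
clock: 9.65
tool_pos: [0.5286, -0.0337, 0.1351]
eef_rot: [0.592, 0.806, 0.001, -0.001]
contact_force: [0.8, -0.1, -0.4]
opening: 0.736
finger_force: 0.0
```

{"name": "step_arm", "arguments": {"motion": [{"wx": 0,"wy": 0,"wz": 0.013,"dx": 0.865,"dy": 0.1,"dz": 0,"claw": 65},{"wx": 0,"wy": 0,"wz": 0.013,"dx": 0.865,"dy": 0.1,"dz": 0,"claw": 65}]}}

```text
clock: 9.85
tool_pos: [0.5158, 0.0349, 0.1351]
eef_rot: [0.608, 0.794, 0.001, -0.001]
contact_force: [0.1, -0.2, -0.2]
opening: 0.738
finger_force: 0.0
```

{"name": "step_arm", "arguments": {"motion": [{"wx": 0,"wy": 0,"wz": 0.013,"dx": 0.87,"dy": 0.07,"dz": 0,"claw": 65},{"wx": 0,"wy": 0,"wz": 0.013,"dx": 0.87,"dy": 0.07,"dz": 0,"claw": 65}]}}

```text
clock: 10.05
tool_pos: [0.5034, 0.1037, 0.1351]
eef_rot: [0.624, 0.781, 0.001, -0.001]
contact_force: [0.2, 1.2, -0.1]
opening: 0.741
finger_force: 0.0
```

{"name": "step_arm", "arguments": {"motion": [{"wx": 0,"wy": 0,"wz": 0.013,"dx": 0.87,"dy": 0.035,"dz": 0,"claw": 65},{"wx": 0,"wy": 0,"wz": 0.013,"dx": 0.87,"dy": 0.035,"dz": 0,"claw": 65}]}}

```text
clock: 10.25
tool_pos: [0.4909, 0.1725, 0.1351]
eef_rot: [0.64, 0.768, 0.002, -0.001]
contact_force: [0.6, 1.2, -0.2]
opening: 0.739
finger_force: 0.0
```

{"name": "step_arm", "arguments": {"motion": [{"wx": 0,"wy": 0,"wz": 0.013,"dx": 0.87,"dy": 0,"dz": 0,"claw": 65},{"wx": 0,"wy": 0,"wz": 0.013,"dx": 0.87,"dy": 0,"dz": 0,"claw": 65},{"wx": 0,"wy": 0,"wz": 0.013,"dx": 0.87,"dy": 0,"dz": 0,"claw": 65},{"wx": 0,"wy": 0,"wz": 0.013,"dx": 0.87,"dy": 0,"dz": 0,"claw": 65},{"wx": 0,"wy": 0,"wz": 0.013,"dx": 0.87,"dy": 0,"dz": 0,"claw": 65},{"wx": 0,"wy": 0,"wz": 0.013,"dx": 0.87,"dy": 0,"dz": 0,"claw": 65}]}}

```text
clock: 10.85
tool_pos: [0.4804, 0.2333, 0.1348]
eef_rot: [0.659, 0.752, -0.001, 0.0]
contact_force: [-0.4, -0.3, 0.5]
opening: 0.734
finger_force: 0.0
```

Run:
```python
from h import *
from plant import get_state,viewer
s=get_state();q=s['eef_rot'];yaw=np.degrees(2*np.arctan2(q[1],q[0]));print(s['clock'],s['tool_pos'],yaw)
p,d=viewer.snapshot('top');cv2.imwrite('pics/t2.png',cv2.resize(p[140:330,170:480,::-1],None,fx=2.5,fy=2.5))
D=np.load('top0.npz')
for c in('blue','purple'):
  for b,st in blobs(p,c,(340,230,480,330)): print(c,b,st,ray(D['E'],D['k'],b,.086))
plan(s['tool_pos'],yaw,[(.484,.236,.057,98)])
```

```text
10.85 [0.48039965 0.23328924 0.13484803] 97.59929634127167
blue [459.54347826 257.42391304] [452 250  16  15 184] [ 0.55492812 -0.17571967  0.086     ]
purple [362.44505495 292.47252747] [355 279  16  28 182] [0.48715924 0.0014508  0.086     ]
-> (0.484, 0.236, 0.057, 98)
   [0.028, 0.049, 0.973] -0.0022
```

View pics/t2.png

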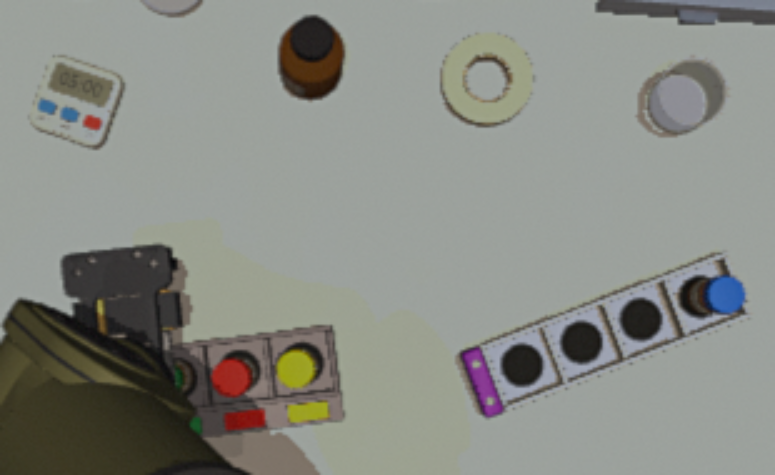

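Blue stands upright in the far bay. Its cap at (459,257) in the full image projects to (0.555,-0.176) at z=0.086. Now green.

{"name": "step_arm", "arguments": {"motion": [{"wx": 0,"wy": 0,"wz": 0,"dx": 0.03,"dy": 0.05,"dz": 0.2,"claw": 65},{"wx": 0,"wy": 0,"wz": 0,"dx": 0.03,"dy": 0.05,"dz": 0.6,"claw": 65},{"wx": 0,"wy": 0,"wz": 0,"dx": 0.03,"dy": 0.05,"dz": 0.97,"claw": 65},{"wx": 0,"wy": 0,"wz": 0,"dx": 0.03,"dy": 0.05,"dz": 0.97,"claw": 65},{"wx": 0,"wy": 0,"wz": 0,"dx": 0.03,"dy": 0.05,"dz": 0.97,"claw": 20},{"wx": 0,"wy": 0,"wz": 0,"dx": 0.03,"dy": 0.05,"dz": 0.97,"claw": 20},{"wx": 0,"wy": 0,"wz": 0,"dx": 0.03,"dy": 0.05,"dz": 0.97,"claw": 20},{"wx": 0,"wy": 0,"wz": 0,"dx": 0.03,"dy": 0.05,"dz": 0.97,"claw": 20}]}}

```text
clock: 11.7
tool_pos: [0.4842, 0.2386, 0.0585]
eef_rot: [0.658, 0.753, 0.001, 0.0]
contact_force: [0.3, -0.3, -0.3]
opening: 0.398
finger_force: 0.0
```

{"name": "step_arm", "arguments": {"motion": [{"wx": 0,"wy": 0,"wz": 0,"dx": 0,"dy": 0,"dz": 0,"claw": 20},{"wx": 0,"wy": 0,"wz": 0,"dx": 0,"dy": 0,"dz": 0,"claw": 20},{"wx": 0,"wy": 0,"wz": 0,"dx": 0,"dy": 0,"dz": 0,"claw": 20},{"wx": 0,"wy": 0,"wz": 0,"dx": 0,"dy": 0,"dz": 0,"claw": 20}]}}

```text
clock: 12.1
tool_pos: [0.4841, 0.2386, 0.0581]
eef_rot: [0.658, 0.753, 0.001, 0.0]
contact_force: [-0.4, -0.5, 6.1]
opening: 0.309
finger_force: 15.0
```

{"name": "step_arm", "arguments": {"motion": [{"wx": 0,"wy": 0,"wz": 0,"dx": 0,"dy": 0,"dz": -0.5,"claw": 20},{"wx": 0,"wy": 0,"wz": 0,"dx": 0,"dy": 0,"dz": -1,"claw": 20},{"wx": 0,"wy": 0,"wz": 0,"dx": 0,"dy": 0,"dz": -1,"claw": 20}]}}

```text
clock: 12.4
tool_pos: [0.4858, 0.2402, 0.1415]
eef_rot: [0.658, 0.753, 0.004, 0.001]
contact_force: [0.3, 1.3, -0.7]
opening: 0.31
finger_force: 15.0
```

{"name": "step_arm", "arguments": {"motion": [{"wx": 0,"wy": 0,"wz": 0,"dx": -0.45,"dy": 0,"dz": -0.33,"claw": 20},{"wx": 0,"wy": 0,"wz": 0,"dx": -0.45,"dy": 0,"dz": -0.33,"claw": 20}]}}

```text
clock: 12.6
tool_pos: [0.4901, 0.1974, 0.1649]
eef_rot: [0.66, 0.751, -0.001, 0.002]
contact_force: [0.7, -0.2, -0.2]
opening: 0.313
finger_force: 15.0
```

{"name": "step_arm", "arguments": {"motion": [{"wx": 0,"wy": 0,"wz": -0.0195,"dx": -0.93,"dy": -0.02,"dz": 0,"claw": 20},{"wx": 0,"wy": 0,"wz": -0.0195,"dx": -0.93,"dy": -0.02,"dz": 0,"claw": 20}]}}

```text
clock: 12.8
tool_pos: [0.4964, 0.1249, 0.1628]
eef_rot: [0.635, 0.773, -0.002, 0.0]
contact_force: [-0.5, -0.6, -1.2]
opening: 0.314
finger_force: 15.0
```

{"name": "step_arm", "arguments": {"motion": [{"wx": 0,"wy": 0,"wz": -0.0195,"dx": -0.93,"dy": -0.08,"dz": 0,"claw": 20},{"wx": 0,"wy": 0,"wz": -0.0195,"dx": -0.93,"dy": -0.08,"dz": 0,"claw": 20}]}}

```text
clock: 13.0
tool_pos: [0.5044, 0.0496, 0.1625]
eef_rot: [0.611, 0.791, -0.002, 0.0]
contact_force: [-0.2, -0.1, -1.7]
opening: 0.31
finger_force: 15.0
```

{"name": "step_arm", "arguments": {"motion": [{"wx": 0,"wy": 0,"wz": -0.0195,"dx": -0.925,"dy": -0.135,"dz": 0,"claw": 20},{"wx": 0,"wy": 0,"wz": -0.0195,"dx": -0.925,"dy": -0.135,"dz": 0,"claw": 20}]}}

```text
clock: 13.2
tool_pos: [0.5128, -0.0247, 0.1625]
eef_rot: [0.587, 0.81, -0.002, -0.0]
contact_force: [0.9, -0.3, -0.4]
opening: 0.31
finger_force: 15.0
```

{"name": "step_arm", "arguments": {"motion": [{"wx": 0,"wy": 0,"wz": -0.0195,"dx": -0.915,"dy": -0.19,"dz": 0,"claw": 20},{"wx": 0,"wy": 0,"wz": -0.0195,"dx": -0.915,"dy": -0.19,"dz": 0,"claw": 20},{"wx": 0,"wy": 0,"wz": -0.0195,"dx": -0.915,"dy": -0.19,"dz": 0,"claw": 20},{"wx": 0,"wy": 0,"wz": -0.0195,"dx": -0.915,"dy": -0.19,"dz": 0,"claw": 20},{"wx": 0,"wy": 0,"wz": -0.0195,"dx": -0.915,"dy": -0.19,"dz": 0,"claw": 20}]}}

```text
clock: 13.7
tool_pos: [0.5219, -0.0921, 0.1636]
eef_rot: [0.56, 0.829, 0.0, -0.001]
contact_force: [0.1, 0.5, -0.7]
opening: 0.313
finger_force: 15.0
```

Run:
```python
from h import *
from plant import get_state,viewer
s=get_state();q=s['eef_rot'];yaw=np.degrees(2*np.arctan2(q[1],q[0]));print(s['clock'],s['tool_pos'],yaw)
plan(s['tool_pos'],yaw,[(.536,-.1275,.134,112),(.536,-.1275,.0585,112)])
```

```text
13.7 [ 0.52191496 -0.09208652  0.16359546] 111.94176662610519
-> (0.536, -0.1275, 0.134, 112)
   [-0.476, -0.002, 0.37] -0.0003
-> (0.536, -0.1275, 0.0585, 112)
   [0.0, 0.0, 0.944] 0.0
```

{"name": "step_arm", "arguments": {"motion": [{"wx": 0,"wy": 0,"wz": 0,"dx": -0.475,"dy": 0,"dz": 0.37,"claw": 20},{"wx": 0,"wy": 0,"wz": 0,"dx": -0.475,"dy": 0,"dz": 0.37,"claw": 20},{"wx": 0,"wy": 0,"wz": 0,"dx": -0.475,"dy": 0,"dz": 0.37,"claw": 20}]}}

```text
clock: 14.0
tool_pos: [0.5359, -0.1283, 0.1335]
eef_rot: [0.56, 0.828, -0.0, -0.001]
contact_force: [-0.3, 1.1, 0.1]
opening: 0.309
finger_force: 15.0
```

{"name": "step_arm", "arguments": {"motion": [{"wx": 0,"wy": 0,"wz": 0,"dx": 0,"dy": 0,"dz": 0.4,"claw": 20},{"wx": 0,"wy": 0,"wz": 0,"dx": 0,"dy": 0,"dz": 0.75,"claw": 20},{"wx": 0,"wy": 0,"wz": 0,"dx": 0,"dy": 0,"dz": 0.95,"claw": 20},{"wx": 0,"wy": 0,"wz": 0,"dx": 0,"dy": 0,"dz": 0.95,"claw": 20},{"wx": 0,"wy": 0,"wz": 0,"dx": 0,"dy": 0,"dz": 0.95,"claw": 20},{"wx": 0,"wy": 0,"wz": 0,"dx": 0,"dy": 0,"dz": 0.95,"claw": 20}]}}

```text
clock: 14.6
tool_pos: [0.537, -0.1284, 0.0595]
eef_rot: [0.56, 0.828, 0.001, 0.001]
contact_force: [0.1, -1.0, -0.7]
opening: 0.309
finger_force: 15.0
```

{"name": "step_arm", "arguments": {"motion": [{"wx": 0,"wy": 0,"wz": 0,"dx": 0,"dy": 0,"dz": 0.018,"claw": 20},{"wx": 0,"wy": 0,"wz": 0,"dx": 0,"dy": 0,"dz": 0.018,"claw": 20},{"wx": 0,"wy": 0,"wz": 0,"dx": 0,"dy": 0,"dz": 0.018,"claw": 20},{"wx": 0,"wy": 0,"wz": 0,"dx": 0,"dy": 0,"dz": 0.018,"claw": 65},{"wx": 0,"wy": 0,"wz": 0,"dx": 0,"dy": 0,"dz": 0.018,"claw": 65},{"wx": 0,"wy": 0,"wz": 0,"dx": 0,"dy": 0,"dz": 0.018,"claw": 65},{"wx": 0,"wy": 0,"wz": 0,"dx": 0,"dy": 0,"dz": 0.018,"claw": 65},{"wx": 0,"wy": 0,"wz": 0,"dx": 0,"dy": 0,"dz": 0.018,"claw": 65}]}}

```text
clock: 15.4
tool_pos: [0.5363, -0.1293, 0.0569]
eef_rot: [0.561, 0.828, -0.0, 0.0]
contact_force: [-0.1, 0.2, -0.2]
opening: 0.73
finger_force: 0.0
```

{"name": "step_arm", "arguments": {"motion": [{"wx": 0,"wy": 0,"wz": 0,"dx": 0,"dy": 0,"dz": 0,"claw": 65},{"wx": 0,"wy": 0,"wz": 0,"dx": 0,"dy": 0,"dz": -0.5,"claw": 65},{"wx": 0,"wy": 0,"wz": 0,"dx": 0,"dy": 0,"dz": -1,"claw": 65},{"wx": 0,"wy": 0,"wz": 0,"dx": 0,"dy": 0,"dz": -1,"claw": 65},{"wx": 0,"wy": 0,"wz": 0,"dx": 0,"dy": 0,"dz": -1,"claw": 65}]}}

```text
clock: 15.9
tool_pos: [0.5367, -0.1296, 0.1376]
eef_rot: [0.561, 0.828, 0.0, 0.001]
contact_force: [-1.5, -0.8, -0.9]
opening: 0.74
finger_force: 0.0
```

Run:
```python
from h import *
from plant import get_state
s=get_state();q=s['eef_rot'];yaw=np.degrees(2*np.arctan2(q[1],q[0]));print(s['clock'],s['tool_pos'],yaw)
S=98;T=112
plan(s['tool_pos'],yaw,[(.488,.186,.138,S)])
print('RED')
plan((.487,.185,.057),S,[(.487,.185,.137,S),(.492,.15,.162,S),(.505,-.055,.162,T),(.517,-.081,.134,T)])
```

```text
15.9 [ 0.53665289 -0.12957714  0.13755115] 111.77848036338615
-> (0.488, 0.186, 0.138, 98)
   [0.972, 0.225, -0.001] 0.0191
   [0.984, 0.166, -0.001] 0.0191
   [0.992, 0.106, -0.001] 0.0191
   [0.997, 0.047, -0.001] 0.0191
RED
-> (0.487, 0.185, 0.137, 98)
   [0.0, 0.0, -1.0] 0.0
-> (0.492, 0.15, 0.162, 98)
   [-0.442, 0.001, -0.312] 0.0
-> (0.505, -0.055, 0.162, 112)
   [-0.853, -0.065, -0.0] -0.0259
   [-0.845, -0.134, -0.0] -0.0259
   [-0.832, -0.203, -0.0] -0.0259
-> (0.517, -0.081, 0.134, 112)
   [-0.358, 0.017, 0.35] 0.0
```

{"name": "step_arm", "arguments": {"motion": [{"wx": 0,"wy": 0,"wz": 0.019,"dx": 0.97,"dy": 0.225,"dz": 0,"claw": 65},{"wx": 0,"wy": 0,"wz": 0.019,"dx": 0.97,"dy": 0.225,"dz": 0,"claw": 65}]}}

```text
clock: 16.1
tool_pos: [0.523, -0.0485, 0.1358]
eef_rot: [0.586, 0.811, 0.0, -0.001]
contact_force: [0.9, 0.5, -0.1]
opening: 0.742
finger_force: 0.0
```

{"name": "step_arm", "arguments": {"motion": [{"wx": 0,"wy": 0,"wz": 0.019,"dx": 0.985,"dy": 0.165,"dz": 0,"claw": 65},{"wx": 0,"wy": 0,"wz": 0.019,"dx": 0.985,"dy": 0.165,"dz": 0,"claw": 65}]}}

```text
clock: 16.3
tool_pos: [0.5103, 0.032, 0.1358]
eef_rot: [0.608, 0.794, -0.0, -0.001]
contact_force: [-0.7, 0.7, -0.8]
opening: 0.739
finger_force: 0.0
```

{"name": "step_arm", "arguments": {"motion": [{"wx": 0,"wy": 0,"wz": 0.019,"dx": 0.99,"dy": 0.105,"dz": 0,"claw": 65},{"wx": 0,"wy": 0,"wz": 0.019,"dx": 0.99,"dy": 0.105,"dz": 0,"claw": 65}]}}

```text
clock: 16.5
tool_pos: [0.4979, 0.1109, 0.1358]
eef_rot: [0.631, 0.775, -0.0, -0.001]
contact_force: [0.7, -0.4, -0.1]
opening: 0.739
finger_force: 0.0
```

{"name": "step_arm", "arguments": {"motion": [{"wx": 0,"wy": 0,"wz": 0.019,"dx": 1,"dy": 0.045,"dz": 0,"claw": 65},{"wx": 0,"wy": 0,"wz": 0.019,"dx": 1,"dy": 0.045,"dz": 0,"claw": 65},{"wx": 0,"wy": 0,"wz": 0.019,"dx": 1,"dy": 0.045,"dz": 0,"claw": 65},{"wx": 0,"wy": 0,"wz": 0.019,"dx": 1,"dy": 0.045,"dz": 0,"claw": 65},{"wx": 0,"wy": 0,"wz": 0.019,"dx": 1,"dy": 0.045,"dz": 0,"claw": 65},{"wx": 0,"wy": 0,"wz": 0.019,"dx": 1,"dy": 0.045,"dz": 0,"claw": 65}]}}

```text
clock: 17.1
tool_pos: [0.4872, 0.1839, 0.1363]
eef_rot: [0.656, 0.754, -0.001, 0.0]
contact_force: [0.1, 0.4, 0.1]
opening: 0.734
finger_force: 0.0
```

Run:
```python
from h import *
from plant import get_state,viewer
s=get_state();q=s['eef_rot'];yaw=np.degrees(2*np.arctan2(q[1],q[0]));print(s['clock'],s['tool_pos'],yaw)
p,d=viewer.snapshot('top');D=np.load('top0.npz')
for c in('blue','green'):
  for b,st in blobs(p,c,(340,230,480,330)): print(c,b,st,ray(D['E'],D['k'],b,.086))
plan(s['tool_pos'],yaw,[(.487,.185,.057,98)])
```

```text
17.1 [0.48715339 0.18394214 0.13631957] 97.95852712288168
blue [459.54347826 257.42391304] [452 250  16  15 184] [ 0.55492812 -0.17571967  0.086     ]
green [434.54913295 267.28901734] [427 260  15  15 173] [ 0.53590681 -0.13005114  0.086     ]
-> (0.487, 0.185, 0.057, 98)
   [0.013, -0.0, 0.991] -0.0002
```

Green stands properly in its bay. Now red.

{"name": "step_arm", "arguments": {"motion": [{"wx": 0,"wy": 0,"wz": 0,"dx": 0.01,"dy": 0,"dz": 0.4,"claw": 65},{"wx": 0,"wy": 0,"wz": 0,"dx": 0.01,"dy": 0,"dz": 0.8,"claw": 65},{"wx": 0,"wy": 0,"wz": 0,"dx": 0.01,"dy": 0,"dz": 0.99,"claw": 65},{"wx": 0,"wy": 0,"wz": 0,"dx": 0.01,"dy": 0,"dz": 0.99,"claw": 65},{"wx": 0,"wy": 0,"wz": 0,"dx": 0.01,"dy": 0,"dz": 0.99,"claw": 20},{"wx": 0,"wy": 0,"wz": 0,"dx": 0.01,"dy": 0,"dz": 0.99,"claw": 20},{"wx": 0,"wy": 0,"wz": 0,"dx": 0.01,"dy": 0,"dz": 0.99,"claw": 20},{"wx": 0,"wy": 0,"wz": 0,"dx": 0.01,"dy": 0,"dz": 0.99,"claw": 20}]}}

```text
clock: 17.95
tool_pos: [0.4874, 0.187, 0.0584]
eef_rot: [0.655, 0.755, 0.001, 0.0]
contact_force: [-0.1, 0.6, 0.4]
opening: 0.395
finger_force: 0.0
```

{"name": "step_arm", "arguments": {"motion": [{"wx": 0,"wy": 0,"wz": 0,"dx": 0,"dy": 0,"dz": 0,"claw": 20},{"wx": 0,"wy": 0,"wz": 0,"dx": 0,"dy": 0,"dz": 0,"claw": 20},{"wx": 0,"wy": 0,"wz": 0,"dx": 0,"dy": 0,"dz": 0,"claw": 20},{"wx": 0,"wy": 0,"wz": 0,"dx": 0,"dy": 0,"dz": 0,"claw": 20}]}}

```text
clock: 18.35
tool_pos: [0.4872, 0.1871, 0.0581]
eef_rot: [0.655, 0.755, 0.0, 0.0]
contact_force: [0.2, -0.4, 5.4]
opening: 0.313
finger_force: 15.0
```

{"name": "step_arm", "arguments": {"motion": [{"wx": 0,"wy": 0,"wz": 0,"dx": 0,"dy": 0,"dz": -0.5,"claw": 20},{"wx": 0,"wy": 0,"wz": 0,"dx": 0,"dy": 0,"dz": -1,"claw": 20},{"wx": 0,"wy": 0,"wz": 0,"dx": 0,"dy": 0,"dz": -1,"claw": 20}]}}

```text
clock: 18.65
tool_pos: [0.4892, 0.1885, 0.1415]
eef_rot: [0.655, 0.755, 0.004, 0.001]
contact_force: [0.1, 0.7, -1.0]
opening: 0.309
finger_force: 15.0
```

{"name": "step_arm", "arguments": {"motion": [{"wx": 0,"wy": 0,"wz": 0,"dx": -0.44,"dy": 0,"dz": -0.32,"claw": 20},{"wx": 0,"wy": 0,"wz": 0,"dx": -0.44,"dy": 0,"dz": -0.32,"claw": 20}]}}

```text
clock: 18.85
tool_pos: [0.4933, 0.1469, 0.1641]
eef_rot: [0.658, 0.753, -0.001, 0.002]
contact_force: [0.8, -0.2, -0.7]
opening: 0.314
finger_force: 15.0
```

{"name": "step_arm", "arguments": {"motion": [{"wx": 0,"wy": 0,"wz": -0.026,"dx": -0.85,"dy": -0.065,"dz": 0,"claw": 20},{"wx": 0,"wy": 0,"wz": -0.026,"dx": -0.85,"dy": -0.065,"dz": 0,"claw": 20}]}}

```text
clock: 19.05
tool_pos: [0.4956, 0.0793, 0.162]
eef_rot: [0.625, 0.781, -0.003, 0.0]
contact_force: [-0.2, -0.9, -1.1]
opening: 0.308
finger_force: 15.0
```

{"name": "step_arm", "arguments": {"motion": [{"wx": 0,"wy": 0,"wz": -0.026,"dx": -0.845,"dy": -0.135,"dz": 0,"claw": 20},{"wx": 0,"wy": 0,"wz": -0.026,"dx": -0.845,"dy": -0.135,"dz": 0,"claw": 20}]}}

```text
clock: 19.25
tool_pos: [0.4997, 0.0101, 0.1617]
eef_rot: [0.593, 0.805, -0.003, -0.0]
contact_force: [0.1, 0.6, 0.3]
opening: 0.314
finger_force: 15.0
```

{"name": "step_arm", "arguments": {"motion": [{"wx": 0,"wy": 0,"wz": -0.026,"dx": -0.83,"dy": -0.2,"dz": 0,"claw": 20},{"wx": 0,"wy": 0,"wz": -0.026,"dx": -0.83,"dy": -0.2,"dz": 0,"claw": 20},{"wx": 0,"wy": 0,"wz": -0.026,"dx": -0.83,"dy": -0.2,"dz": 0,"claw": 20},{"wx": 0,"wy": 0,"wz": -0.026,"dx": -0.83,"dy": -0.2,"dz": 0,"claw": 20},{"wx": 0,"wy": 0,"wz": -0.026,"dx": -0.83,"dy": -0.2,"dz": 0,"claw": 20}]}}

```text
clock: 19.75
tool_pos: [0.5054, -0.0502, 0.1631]
eef_rot: [0.557, 0.831, 0.001, -0.0]
contact_force: [0.3, 0.1, 0.2]
opening: 0.308
finger_force: 15.0
```

Run:
```python
from h import *
from plant import get_state,viewer
s=get_state();q=s['eef_rot'];yaw=np.degrees(2*np.arctan2(q[1],q[0]));print(s['clock'],s['tool_pos'],yaw)
plan(s['tool_pos'],yaw,[(.517,-.081,.134,112)])
```

```text
19.75 [ 0.50539349 -0.05024185  0.16309386] 112.3193640893036
-> (0.517, -0.081, 0.134, 112)
   [-0.411, -0.012, 0.364] 0.0018
```

{"name": "step_arm", "arguments": {"motion": [{"wx": 0,"wy": 0,"wz": 0,"dx": -0.41,"dy": -0.01,"dz": 0.365,"claw": 20},{"wx": 0,"wy": 0,"wz": 0,"dx": -0.41,"dy": -0.01,"dz": 0.365,"claw": 20},{"wx": 0,"wy": 0,"wz": 0,"dx": -0.41,"dy": -0.01,"dz": 0.365,"claw": 20}]}}

```text
clock: 20.05
tool_pos: [0.5168, -0.0819, 0.1335]
eef_rot: [0.558, 0.83, -0.0, -0.001]
contact_force: [-0.2, 0.6, -0.4]
opening: 0.306
finger_force: 15.0
```

{"name": "step_arm", "arguments": {"motion": [{"wx": 0,"wy": 0,"wz": 0,"dx": 0,"dy": 0,"dz": 0.4,"claw": 20},{"wx": 0,"wy": 0,"wz": 0,"dx": 0,"dy": 0,"dz": 0.75,"claw": 20},{"wx": 0,"wy": 0,"wz": 0,"dx": 0,"dy": 0,"dz": 0.95,"claw": 20},{"wx": 0,"wy": 0,"wz": 0,"dx": 0,"dy": 0,"dz": 0.95,"claw": 20},{"wx": 0,"wy": 0,"wz": 0,"dx": 0,"dy": 0,"dz": 0.95,"claw": 20},{"wx": 0,"wy": 0,"wz": 0,"dx": 0,"dy": 0,"dz": 0.95,"claw": 20}]}}

```text
clock: 20.65
tool_pos: [0.5178, -0.0822, 0.0592]
eef_rot: [0.558, 0.83, 0.001, 0.001]
contact_force: [-0.6, -0.0, -0.5]
opening: 0.307
finger_force: 15.0
```

{"name": "step_arm", "arguments": {"motion": [{"wx": 0,"wy": 0,"wz": 0,"dx": 0,"dy": 0,"dz": 0.014,"claw": 20},{"wx": 0,"wy": 0,"wz": 0,"dx": 0,"dy": 0,"dz": 0.014,"claw": 20},{"wx": 0,"wy": 0,"wz": 0,"dx": 0,"dy": 0,"dz": 0.014,"claw": 20},{"wx": 0,"wy": 0,"wz": 0,"dx": 0,"dy": 0,"dz": 0.014,"claw": 65},{"wx": 0,"wy": 0,"wz": 0,"dx": 0,"dy": 0,"dz": 0.014,"claw": 65},{"wx": 0,"wy": 0,"wz": 0,"dx": 0,"dy": 0,"dz": 0.014,"claw": 65},{"wx": 0,"wy": 0,"wz": 0,"dx": 0,"dy": 0,"dz": 0.014,"claw": 65},{"wx": 0,"wy": 0,"wz": 0,"dx": 0,"dy": 0,"dz": 0.014,"claw": 65}]}}

```text
clock: 21.45
tool_pos: [0.5171, -0.0831, 0.057]
eef_rot: [0.558, 0.83, -0.0, 0.0]
contact_force: [-0.5, -0.0, 0.1]
opening: 0.727
finger_force: 0.0
```

{"name": "step_arm", "arguments": {"motion": [{"wx": 0,"wy": 0,"wz": 0,"dx": 0,"dy": 0,"dz": 0,"claw": 65},{"wx": 0,"wy": 0,"wz": 0,"dx": 0,"dy": 0,"dz": -0.5,"claw": 65},{"wx": 0,"wy": 0,"wz": 0,"dx": 0,"dy": 0,"dz": -1,"claw": 65},{"wx": 0,"wy": 0,"wz": 0,"dx": 0,"dy": 0,"dz": -1,"claw": 65},{"wx": 0,"wy": 0,"wz": 0,"dx": 0,"dy": 0,"dz": -1,"claw": 65}]}}

```text
clock: 21.95
tool_pos: [0.5175, -0.0834, 0.1376]
eef_rot: [0.558, 0.83, 0.0, 0.001]
contact_force: [-0.9, -0.5, 0.4]
opening: 0.736
finger_force: 0.0
```

Run:
```python
from h import *
from plant import get_state
s=get_state();q=s['eef_rot'];yaw=np.degrees(2*np.arctan2(q[1],q[0]));print(s['clock'],s['tool_pos'],yaw)
S=98;T=112
plan(s['tool_pos'],yaw,[(.495,.139,.138,S)])
print('YELLOW')
plan((.494,.139,.058),S,[(.494,.139,.138,S),(.496,.1,.162,S),(.487,-.006,.162,T),(.4985,-.0345,.134,T)])
```

```text
21.95 [ 0.51751842 -0.0833732   0.13759502] 112.1329225991118
-> (0.495, 0.139, 0.138, 98)
   [0.894, 0.262, -0.002] 0.0262
   [0.912, 0.188, -0.002] 0.0262
   [0.924, 0.112, -0.002] 0.0262
YELLOW
-> (0.494, 0.139, 0.138, 98)
   [0.0, 0.0, -1.0] 0.0
-> (0.496, 0.1, 0.162, 98)
   [-0.486, -0.043, -0.3] 0.0
-> (0.487, -0.006, 0.162, 112)
   [-0.648, -0.148, -0.0] -0.0389
   [-0.625, -0.226, -0.0] -0.0389
-> (0.4985, -0.0345, 0.134, 112)
   [-0.384, -0.0, 0.35] 0.0
```

{"name": "step_arm", "arguments": {"motion": [{"wx": 0,"wy": 0,"wz": 0.026,"dx": 0.895,"dy": 0.26,"dz": 0,"claw": 65},{"wx": 0,"wy": 0,"wz": 0.026,"dx": 0.895,"dy": 0.26,"dz": 0,"claw": 65}]}}

```text
clock: 22.15
tool_pos: [0.5085, -0.0063, 0.136]
eef_rot: [0.592, 0.806, 0.0, -0.001]
contact_force: [0.3, 0.6, 0.6]
opening: 0.737
finger_force: 0.0
```

{"name": "step_arm", "arguments": {"motion": [{"wx": 0,"wy": 0,"wz": 0.026,"dx": 0.91,"dy": 0.19,"dz": 0,"claw": 65},{"wx": 0,"wy": 0,"wz": 0.026,"dx": 0.91,"dy": 0.19,"dz": 0,"claw": 65}]}}

```text
clock: 22.35
tool_pos: [0.5008, 0.0695, 0.136]
eef_rot: [0.623, 0.782, 0.0, -0.001]
contact_force: [0.2, 0.3, -0.9]
opening: 0.735
finger_force: 0.0
```

{"name": "step_arm", "arguments": {"motion": [{"wx": 0,"wy": 0,"wz": 0.026,"dx": 0.925,"dy": 0.11,"dz": 0,"claw": 65},{"wx": 0,"wy": 0,"wz": 0.026,"dx": 0.925,"dy": 0.11,"dz": 0,"claw": 65},{"wx": 0,"wy": 0,"wz": 0.026,"dx": 0.925,"dy": 0.11,"dz": 0,"claw": 65},{"wx": 0,"wy": 0,"wz": 0.026,"dx": 0.925,"dy": 0.11,"dz": 0,"claw": 65},{"wx": 0,"wy": 0,"wz": 0.026,"dx": 0.925,"dy": 0.11,"dz": 0,"claw": 65},{"wx": 0,"wy": 0,"wz": 0.026,"dx": 0.925,"dy": 0.11,"dz": 0,"claw": 65}]}}

```text
clock: 22.95
tool_pos: [0.4941, 0.1371, 0.1364]
eef_rot: [0.656, 0.755, -0.001, 0.0]
contact_force: [-0.3, 0.0, -0.2]
opening: 0.74
finger_force: 0.0
```

Run:
```python
from h import *
from plant import get_state,viewer
s=get_state();q=s['eef_rot'];yaw=np.degrees(2*np.arctan2(q[1],q[0]));print(s['clock'],s['tool_pos'],yaw)
p,d=viewer.snapshot('top');D=np.load('top0.npz')
for c in('blue','green','red'):
  for b,st in blobs(p,c,(340,230,480,330)): print(c,b,st,ray(D['E'],D['k'],b,.086))
plan(s['tool_pos'],yaw,[(.494,.138,.057,98)])
```

```text
22.95 [0.4941489  0.13713608 0.13643579] 97.96703751953629
blue [459.4863388 257.3715847] [452 250  16  15 183] [ 0.5550221  -0.17561389  0.086     ]
green [434.48 267.28] [427 260  15  15 175] [ 0.5359208  -0.12992415  0.086     ]
red [408.79381443 277.14948454] [401 270  16  15 194] [ 0.51689162 -0.08304922  0.086     ]
-> (0.494, 0.138, 0.057, 98)
   [0.011, -0.0, 0.993] -0.0002
```

Red is placed correctly. Yellow is the last one.

{"name": "step_arm", "arguments": {"motion": [{"wx": 0,"wy": 0,"wz": 0,"dx": 0.01,"dy": 0,"dz": 0.4,"claw": 65},{"wx": 0,"wy": 0,"wz": 0,"dx": 0.01,"dy": 0,"dz": 0.8,"claw": 65},{"wx": 0,"wy": 0,"wz": 0,"dx": 0.01,"dy": 0,"dz": 0.99,"claw": 65},{"wx": 0,"wy": 0,"wz": 0,"dx": 0.01,"dy": 0,"dz": 0.99,"claw": 65},{"wx": 0,"wy": 0,"wz": 0,"dx": 0.01,"dy": 0,"dz": 0.99,"claw": 20},{"wx": 0,"wy": 0,"wz": 0,"dx": 0.01,"dy": 0,"dz": 0.99,"claw": 20},{"wx": 0,"wy": 0,"wz": 0,"dx": 0.01,"dy": 0,"dz": 0.99,"claw": 20},{"wx": 0,"wy": 0,"wz": 0,"dx": 0.01,"dy": 0,"dz": 0.99,"claw": 20}]}}

```text
clock: 23.8
tool_pos: [0.4946, 0.14, 0.0585]
eef_rot: [0.655, 0.755, 0.001, 0.0]
contact_force: [0.1, 1.3, -0.7]
opening: 0.398
finger_force: 0.0
```

{"name": "step_arm", "arguments": {"motion": [{"wx": 0,"wy": 0,"wz": 0,"dx": 0,"dy": 0,"dz": 0,"claw": 20},{"wx": 0,"wy": 0,"wz": 0,"dx": 0,"dy": 0,"dz": 0,"claw": 20},{"wx": 0,"wy": 0,"wz": 0,"dx": 0,"dy": 0,"dz": 0,"claw": 20},{"wx": 0,"wy": 0,"wz": 0,"dx": 0,"dy": 0,"dz": 0,"claw": 20}]}}

```text
clock: 24.2
tool_pos: [0.4944, 0.1401, 0.0582]
eef_rot: [0.655, 0.755, 0.0, 0.0]
contact_force: [-0.4, -0.2, 6.2]
opening: 0.312
finger_force: 15.0
```

{"name": "step_arm", "arguments": {"motion": [{"wx": 0,"wy": 0,"wz": 0,"dx": 0,"dy": 0,"dz": -0.5,"claw": 20},{"wx": 0,"wy": 0,"wz": 0,"dx": 0,"dy": 0,"dz": -1,"claw": 20},{"wx": 0,"wy": 0,"wz": 0,"dx": 0,"dy": 0,"dz": -1,"claw": 20}]}}

```text
clock: 24.5
tool_pos: [0.4963, 0.1413, 0.1414]
eef_rot: [0.655, 0.755, 0.003, 0.001]
contact_force: [0.1, 0.8, -1.1]
opening: 0.313
finger_force: 15.0
```

{"name": "step_arm", "arguments": {"motion": [{"wx": 0,"wy": 0,"wz": 0,"dx": -0.485,"dy": -0.04,"dz": -0.3,"claw": 20},{"wx": 0,"wy": 0,"wz": 0,"dx": -0.485,"dy": -0.04,"dz": -0.3,"claw": 20}]}}

```text
clock: 24.7
tool_pos: [0.4971, 0.095, 0.1623]
eef_rot: [0.658, 0.753, -0.002, 0.002]
contact_force: [0.7, 0.5, -0.9]
opening: 0.312
finger_force: 15.0
```

{"name": "step_arm", "arguments": {"motion": [{"wx": 0,"wy": 0,"wz": -0.039,"dx": -0.65,"dy": -0.15,"dz": 0,"claw": 20},{"wx": 0,"wy": 0,"wz": -0.039,"dx": -0.65,"dy": -0.15,"dz": 0,"claw": 20}]}}

```text
clock: 24.9
tool_pos: [0.4898, 0.0399, 0.16]
eef_rot: [0.611, 0.792, -0.004, 0.0]
contact_force: [-0.2, -1.2, -1.4]
opening: 0.311
finger_force: 15.0
```

{"name": "step_arm", "arguments": {"motion": [{"wx": 0,"wy": 0,"wz": -0.039,"dx": -0.625,"dy": -0.225,"dz": 0,"claw": 20},{"wx": 0,"wy": 0,"wz": -0.039,"dx": -0.625,"dy": -0.225,"dz": 0,"claw": 20},{"wx": 0,"wy": 0,"wz": -0.039,"dx": -0.625,"dy": -0.225,"dz": 0,"claw": 20},{"wx": 0,"wy": 0,"wz": -0.039,"dx": -0.625,"dy": -0.225,"dz": 0,"claw": 20},{"wx": 0,"wy": 0,"wz": -0.039,"dx": -0.625,"dy": -0.225,"dz": 0,"claw": 20}]}}

```text
clock: 25.4
tool_pos: [0.4876, -0.0034, 0.1616]
eef_rot: [0.557, 0.83, 0.0, -0.0]
contact_force: [0.7, 0.4, -0.0]
opening: 0.311
finger_force: 15.0
```

Run:
```python
from h import *
from plant import get_state,viewer
s=get_state();q=s['eef_rot'];yaw=np.degrees(2*np.arctan2(q[1],q[0]));print(s['clock'],s['tool_pos'],yaw)
plan(s['tool_pos'],yaw,[(.4985,-.0345,.134,112)])
```

```text
25.4 [ 0.48756708 -0.00339318  0.16158446] 112.25044031003843
-> (0.4985, -0.0345, 0.134, 112)
   [-0.412, -0.021, 0.345] 0.0014
```

{"name": "step_arm", "arguments": {"motion": [{"wx": 0,"wy": 0,"wz": 0,"dx": -0.41,"dy": -0.02,"dz": 0.345,"claw": 20},{"wx": 0,"wy": 0,"wz": 0,"dx": -0.41,"dy": -0.02,"dz": 0.345,"claw": 20},{"wx": 0,"wy": 0,"wz": 0,"dx": -0.41,"dy": -0.02,"dz": 0.345,"claw": 20}]}}

```text
clock: 25.7
tool_pos: [0.4982, -0.0353, 0.1336]
eef_rot: [0.558, 0.83, -0.0, -0.001]
contact_force: [0.2, 0.5, 0.8]
opening: 0.307
finger_force: 15.0
```

{"name": "step_arm", "arguments": {"motion": [{"wx": 0,"wy": 0,"wz": 0,"dx": 0,"dy": 0,"dz": 0.4,"claw": 20},{"wx": 0,"wy": 0,"wz": 0,"dx": 0,"dy": 0,"dz": 0.75,"claw": 20},{"wx": 0,"wy": 0,"wz": 0,"dx": 0,"dy": 0,"dz": 0.95,"claw": 20},{"wx": 0,"wy": 0,"wz": 0,"dx": 0,"dy": 0,"dz": 0.95,"claw": 20},{"wx": 0,"wy": 0,"wz": 0,"dx": 0,"dy": 0,"dz": 0.95,"claw": 20},{"wx": 0,"wy": 0,"wz": 0,"dx": 0,"dy": 0,"dz": 0.95,"claw": 20}]}}

```text
clock: 26.3
tool_pos: [0.499, -0.0352, 0.0592]
eef_rot: [0.558, 0.83, 0.001, 0.001]
contact_force: [0.6, 0.6, 0.2]
opening: 0.307
finger_force: 15.0
```

{"name": "step_arm", "arguments": {"motion": [{"wx": 0,"wy": 0,"wz": 0,"dx": 0,"dy": 0,"dz": 0.014,"claw": 20},{"wx": 0,"wy": 0,"wz": 0,"dx": 0,"dy": 0,"dz": 0.014,"claw": 20},{"wx": 0,"wy": 0,"wz": 0,"dx": 0,"dy": 0,"dz": 0.014,"claw": 20},{"wx": 0,"wy": 0,"wz": 0,"dx": 0,"dy": 0,"dz": 0.014,"claw": 65},{"wx": 0,"wy": 0,"wz": 0,"dx": 0,"dy": 0,"dz": 0.014,"claw": 65},{"wx": 0,"wy": 0,"wz": 0,"dx": 0,"dy": 0,"dz": 0.014,"claw": 65},{"wx": 0,"wy": 0,"wz": 0,"dx": 0,"dy": 0,"dz": 0.014,"claw": 65},{"wx": 0,"wy": 0,"wz": 0,"dx": 0,"dy": 0,"dz": 0.014,"claw": 65}]}}

```text
clock: 27.1
tool_pos: [0.4984, -0.036, 0.057]
eef_rot: [0.558, 0.83, -0.0, 0.0]
contact_force: [0.5, 0.3, 0.8]
opening: 0.732
finger_force: 0.0
```

{"name": "step_arm", "arguments": {"motion": [{"wx": 0,"wy": 0,"wz": 0,"dx": 0,"dy": 0,"dz": 0,"claw": 65},{"wx": 0,"wy": 0,"wz": 0,"dx": 0,"dy": 0,"dz": -0.5,"claw": 65},{"wx": 0,"wy": 0,"wz": 0,"dx": 0,"dy": 0,"dz": -1,"claw": 65},{"wx": 0,"wy": 0,"wz": 0,"dx": 0,"dy": 0,"dz": -1,"claw": 65}]}}

```text
clock: 27.5
tool_pos: [0.501, -0.0355, 0.1409]
eef_rot: [0.558, 0.83, 0.002, 0.003]
contact_force: [0.9, -0.3, -0.5]
opening: 0.74
finger_force: 0.0
```

{"name": "step_arm", "arguments": {"motion": [{"wx": 0,"wy": 0,"wz": 0,"dx": 0.9,"dy": 0,"dz": -0.8,"claw": 65},{"wx": 0,"wy": 0,"wz": 0,"dx": 0.9,"dy": 0,"dz": -0.8,"claw": 65},{"wx": 0,"wy": 0,"wz": 0,"dx": 0.9,"dy": 0,"dz": -0.8,"claw": 65}]}}

```text
clock: 27.8
tool_pos: [0.4716, 0.0362, 0.2041]
eef_rot: [0.555, 0.832, 0.003, 0.001]
contact_force: [0.6, -0.2, 0.2]
opening: 0.742
finger_force: 0.0
```

{"name": "step_arm", "arguments": {"motion": [{"wx": 0,"wy": 0,"wz": 0,"dx": 0.9,"dy": 0,"dz": 0,"claw": 65},{"wx": 0,"wy": 0,"wz": 0,"dx": 0.9,"dy": 0,"dz": 0,"claw": 65},{"wx": 0,"wy": 0,"wz": 0,"dx": 0.9,"dy": 0,"dz": 0,"claw": 65},{"wx": 0,"wy": 0,"wz": 0,"dx": 0.9,"dy": 0,"dz": 0,"claw": 65}]}}

```text
clock: 28.2
tool_pos: [0.4439, 0.0964, 0.2003]
eef_rot: [0.558, 0.83, -0.001, -0.0]
contact_force: [-0.4, -0.6, 0.0]
opening: 0.738
finger_force: 0.0
```

Run:
```python
from h import *
from plant import get_state,viewer
p,d=viewer.snapshot('top');D=np.load('top0.npz')
for c in('blue','green','red','yellow'):
  for b,st in blobs(p,c,(340,230,480,330)): print(c,b,st,ray(D['E'],D['k'],b,.086))
p,d=viewer.snapshot('scene');cv2.imwrite('pics/s9.png',p[:,:,::-1]);print(get_state()['clock'])
```

```text
blue [459.50819672 257.3989071 ] [452 250  16  15 183] [ 0.55497274 -0.17565448  0.086     ]
green [434.55491329 267.31213873] [427 260  15  15 173] [ 0.53586463 -0.13006223  0.086     ]
red [408.82901554 277.12953368] [401 270  16  15 193] [ 0.51692944 -0.08311325  0.086     ]
yellow [383.3626943  286.62176166] [376 279  16  16 193] [ 0.49862361 -0.03669346  0.086     ]
28.3
```

View pics/s9.png

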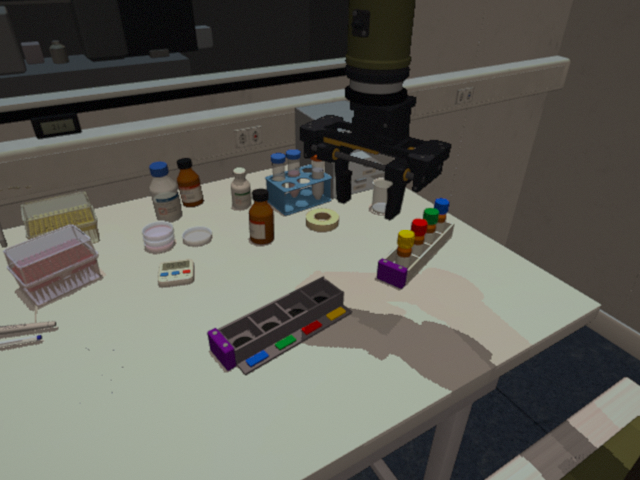

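All four vials stand upright in the white rack: yellow (405,242) next to purple, then red (419,230), green (431,216) and blue (442,206). The bystanders haven't moved, and the gripper is clear.

```bash
python3 -c "
from plant import workorder
print(workorder.finish_job())"
```

```text
the job is handed in; nothing more can be done
None
```

The job is handed in after about 28 s: all four vials stand upright in the white rack in reverse order (yellow next to purple, then red, green, blue), with the bottle, beaker and tape roll left where they were.

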